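Pack the thread spools away in their lidded box

ROBOT

A 7-joint arm with a two-finger parallel gripper is mounted at the origin on the work surface. World frame = base frame: x ahead of the robot, y to its left, z up, the work surface at z = 0. Lengths are in m, angles in degrees, forces in N, time in s.
With the tool pointing down it reaches from about 0.425 to 0.875 m from the base axis. Payload 4.7 kg.
Tool frame: the origin (TCP) lies on the front face of the gripper's body, between the roots of the fingers; the fingertips stand 70 mm ahead of it and the grasp point (between the pads) lies 51 mm ahead of it; z points along the fingers, y is the direction in which the jaws open and shut (so a half turn about z gives the same grasp; the last joint's range is limited). The gripper opens to 87 mm and grips with 3 to 60 N. Pads are 19 mm wide; open, the fingers measure 117 mm over their backs; the gripper's body (75 mm by 190 mm) begins 51 mm behind the grasp point.
Start: joints at [64.865, 18.392, -4.016, 83.108, 1.295, 78.541, -3.26], TCP at [0.284, -0.585, 0.292] pointing down, gripper open.
Joint ranges: [-163.93, 163.93], [-17.29, 119.83], [-79.2, 71.16], [3.27, 140.29], [-89.18, 269.18], [5.43, 117.66], [-154.24, 154.24]. Speed limits (degrees/s): [147.25, 147.25, 180, 180, 180, 180, 180].

INTERFACE

Orientations are given as [roll, pitch, yaw] about the fixed x, y, z axes, in that order (R = Rz(yaw) Ry(pitch) Rx(roll)).
In Python, from cell import env gives the robot as it stands.
- The arm moves only by the tool drive_tool, never from a script. Its argument "commands" is a list of rows, each a list of 7 numbers: the shift along the tool's x, y, z in cm, then the turn, a rotation vector about the tool's x, y, z in degrees, then the opening, from 0 (shut) to 1 (fully open). In form: [[tx, ty, tz, rx, ry, rz, hand], ...]. A call has 1 to 20 rows; each row shifts and turns the commanded pose from where the row before left it, along the tool's axes as they then stand; what a row does not reach is not made up. A row lasts 1/12 s, in which the tool goes at most 41.7 mm and 7.16 degrees, less where a joint would pass 70% of its speed; a pose out of reach is approached as far as the arm can. A call is refused whole if a number of a shift passes 4.17 or a number of a turn 7.16, either way. A call with a gripper value outside its range is refused whole. The fingers move at their own pace and stop on an object; "force" is the grip in N (left out, the last holds). Time passes only in rows, so rows that do not move let the fingers close. It gives the time, the measured TCP pose, the force and the opening at its end, in the units of the state.
- env.get_obs(): the state, without advancing time (a new reading comes with each control period).
- env.read_camera(name): name is "side" or "top"; returns a dict with "img" (384x512x3 uint8, blue, green, red), "mtx" (3x3 intrinsics, pixels), "pose" (4x4, takes a point from camera to world coordinates). Camera axes: x right, y down, z forward; pixel columns grow to the right and rows downward; lengths in m; the calibration is good to about 2 mm. A picture is of the moment at which its call begins. There is no depth.
- env.sign_off(): hands the job in, once; it reports no verdict.
The state is a dict: "time_s": time; "qpos": joint angles; "joint_velocities": joint speeds; "effort": joint torques, N m; "tool_pos": TCP position; "tool_rot": TCP orientation; "force": force on the tool from outside, world axes, zero at the start; "wrist_torque": the same for the moment, N m; "grip_width": finger opening in m.
Only numpy, scipy, OpenCV 4.12 (cv2) and the standard library are available. Lean on these libraries where they do the work, as an engineer would, in place of code of your own. Each camera call takes 0.05 s, during which the arm holds its last target.

TASK

Pull the barred sash of the thread cabinet well up, near the top of its travel, where it stays up by itself, and lift the cover off the storage box by its knob and set it down flat on the bench clear of the box. Then reach in under the raised sash, take out every spool and put them all in the tray of the box. Last, put the cover back on so that it sits fully down over the tray, pull the sash fully down, and leave the navy thread cone, mallet and jar where they are.

Things in the scene. Friction and masses are not known exactly. Their poses are not given: they have to be found in the camera images.
- sash (a joint): Sash of the cabinet (aluminium frame with wire bars): travel in m up its slope; 0 fully down, 0.21 top stop, starts at 0 to 0.02. The slope leans 25 degrees back from vertical, towards the cabinet's +x. Weighs 500 g; guide friction of 8 N exceeds its weight, so it stays where it is let go; raising takes about 13 N, lowering a push of about 4 N.
- sash_handle (a point): Middle of the sash's handle: level steel bar 12 mm thick, 140 mm long along the cabinet's y, held 58 mm out (square to the sash), 65 mm above the sash's lower edge; 93 mm above the bench when shut. Cabinet's axes. Can be gripped from straight above, one finger in front, one behind: about 49 mm free between bar and sash, and the sash leans away above it.
- cabinet: Wooden cabinet, barred back, open top strip, fixed. Origin: bench level, middle of the front sill; x points into it, y left, z up. Floor 10 mm thick; inside y -245 to 245, back bars at x 132, top bar z 182 mm. Sash 196 mm tall, leaning back from x 0, z 10; rails at both sides go up to z 400 mm. Sash raised 200 mm: its lower edge is at x 85, z 191 mm; spools are reached with the gripper slanting 35 to 45 degrees forward-down.
- box: Storage box on the right, fixed. Origin on the bench under its centre; x along its length (roughly away from the robot), z up. Dark base board 256 x 132 x 8 mm; on it a plywood rim, outside 220 x 96 mm, 5 mm thick, top at z 24 mm, forming a tray 210 x 86 mm inside, floor at z 8 mm. No dividers: three spools fit in a row along x.
- lid_knob (a point): Centre of the round knob (32 mm wide, 26 mm tall) of the loose plywood cover, 240 to 390 g: an upside-down box 244 x 120 mm outside, 234 x 110 mm and 74 mm deep inside. Point is 103 mm above the cover's lower edge, at its middle; x along its length, z up. On the box the cover surrounds the rim (7 mm play each way), edge on the base board: point 111 mm above the bench; 103 mm when flat on the bench.
- lid: The cover itself; origin at the centre of its lower edge, same axes as lid_knob.
- cone: Bystander: navy cone of thread, 72 mm wide, 135 mm tall, standing beyond the box; origin at the centre of its foot. Leave it alone.
- mallet: Bystander: black mallet lying beyond the box, head 90 x 56 x 56 mm, handle 160 mm long; origin at one end of the head's underside. Leave it alone.
- jar: Bystander: amber jar, 64 mm wide, 90 mm tall, on the left; origin at the centre of its foot. Leave it alone.
- spool1_center (a point): Centre of a spool of brown thread (80 to 180 g): square wooden ends 48 x 48 x 8 mm on a hard-wound round body 48 mm across (flush with the ends), 54 mm long overall. z: the long axis; x, y: along the sides of the ends. Starts standing on the cabinet floor behind the sash, centre 37 mm above the bench; the foot end is the heavier. Two or three spools are present; an absent one is None from the start.
- spool1: The same spool; origin at the centre of its foot, 27 mm below spool1_center along its z.
- spool2_center (a point): Centre of a spool of brown thread (80 to 180 g): square wooden ends 48 x 48 x 8 mm on a hard-wound round body 48 mm across (flush with the ends), 54 mm long overall. z: the long axis; x, y: along the sides of the ends. Starts standing on the cabinet floor behind the sash, centre 37 mm above the bench; the foot end is the heavier. Two or three spools are present; an absent one is None from the start.
- spool2: The same spool; origin at the centre of its foot, 27 mm below spool2_center along its z.
- spool3_center (a point): Centre of a spool of brown thread (80 to 180 g): square wooden ends 48 x 48 x 8 mm on a hard-wound round body 48 mm across (flush with the ends), 54 mm long overall. z: the long axis; x, y: along the sides of the ends. Starts standing on the cabinet floor behind the sash, centre 37 mm above the bench; the foot end is the heavier. Two or three spools are present; an absent one is None from the start.
- spool3: The same spool; origin at the centre of its foot, 27 mm below spool3_center along its z.
Things that resemble listed ones, but are neither listed nor needed, are in the scene too. Leave any green or turquoise look-alike of the spool1 alone.

How it is judged:
By the outcome, as a careful person would: the job done as asked, in the order asked, and still so for the second after the job is handed in, with the robot touching nothing.
Of spool1, spool2, spool3 only 2 to 3 are there at a start; the rules pass over those that are not, and their reading is None.
At some moment in a run one of spool1, spool2, spool3 may be knocked a few centimetres aside while the robot is not near it.
Once in a run the grip may slacken for a moment while it holds something.
It also fails if it takes over 210 s, if anything falls off the work surface, if the arm or the gripper's body presses on something with over 40 N, if the wrist force passes 120 N, or if a joint passes its speed limit or range.

## Working session

There is one attempt and no reset: what is moved stays moved. The work goes in short steps, Python scripts to look and compute and a tool call to move; the robot and the scene stay as the last step left them, time stands still between calls to the robot, and variables do not carry over. Pictures are saved under pics/ and viewed, and the job is handed in when it is done.

Besides the shell and the picture viewer there is one more tool, called after "Emit:" in YAML: its name, and indented under it one key for each argument. drive_tool: Moves the arm, as the interface text tells. Its arguments: {"type":"object","properties":{"commands":{"type":"array"},"force":{"type":"number"}},"required":["commands"]}

```bash
mkdir -p pics; ls; python3 - <<'E'
from cell import env
import cv2
o=env.get_obs()
for k,v in o.items(): print(k,v)
for n in("side","top"):
    c=env.read_camera(n); cv2.imwrite(f"pics/{n}0.png",c["img"]); print(n,c["mtx"],c["pose"])
E
```

```text
pics
time_s 0.0
qpos [64.86528555 18.43826728 -4.01481747 83.17428307  1.29438091 78.53965119
 -3.25966687]
joint_velocities [-0.04205949  0.04372739 -0.05392531 -0.04784554  0.08222068 -0.07682436
  0.00387446]
effort [-1.63025234e-04 -4.91294861e+01 -4.04138686e-01 -3.12529492e+01
 -6.39822450e-02  4.37844114e-02  1.39444119e-04]
tool_pos [ 0.28413236 -0.58415218  0.29117568]
tool_rot [-1.79893001e+02  5.29715374e-03  2.59439873e+01]
force [ 0.76627997  0.46025422 -0.63869978]
wrist_torque [ 0.01038379  0.02098898 -0.00661057]
grip_width 0.08697048872732885
side [[396.94484762   0.         256.33268561]
 [  0.         396.94484762 185.04730697]
 [  0.           0.           1.        ]] [[ 0.99804933 -0.04056639  0.04745432  0.48106832]
 [-0.06204158 -0.7291737   0.6815105  -0.69581245]
 [ 0.00695602 -0.68312524 -0.73026812  0.93823702]
 [ 0.          0.          0.          1.        ]]
top [[499.77153757   0.         254.09154504]
 [  0.         499.77153757 188.40418253]
 [  0.           0.           1.        ]] [[-0.07021326 -0.97750305  0.19889165  0.25460133]
 [-0.99753055  0.06914334 -0.01232854  0.08910244]
 [-0.00170085 -0.19926613 -0.97994394  1.64119763]
 [ 0.          0.          0.          1.        ]]
```

View pics/side0.png

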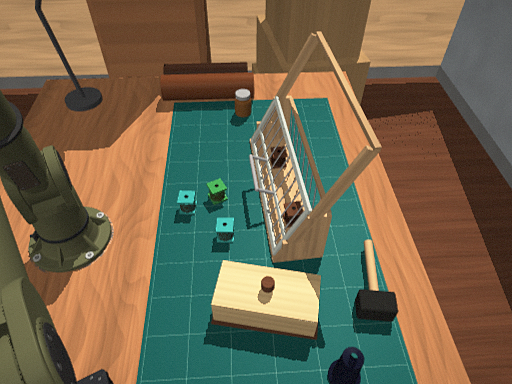

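View pics/top0.png

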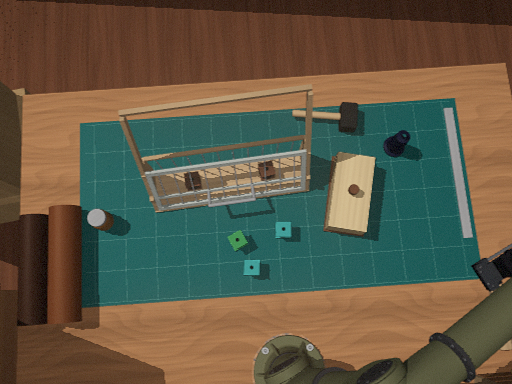

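```bash
python3 - <<'E'
import cv2
a=cv2.imread("pics/top0.png"); s=cv2.imread("pics/side0.png")
c=a[80:250,110:390]; cv2.imwrite("pics/topz.png",cv2.resize(c,None,fx=2.85,fy=2.85,interpolation=cv2.INTER_CUBIC))
c=s[90:340,200:400]; cv2.imwrite("pics/sidez.png",cv2.resize(c,None,fx=2.4,fy=2.4,interpolation=cv2.INTER_CUBIC))
E
```

```text
(no output)
```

View pics/topz.png

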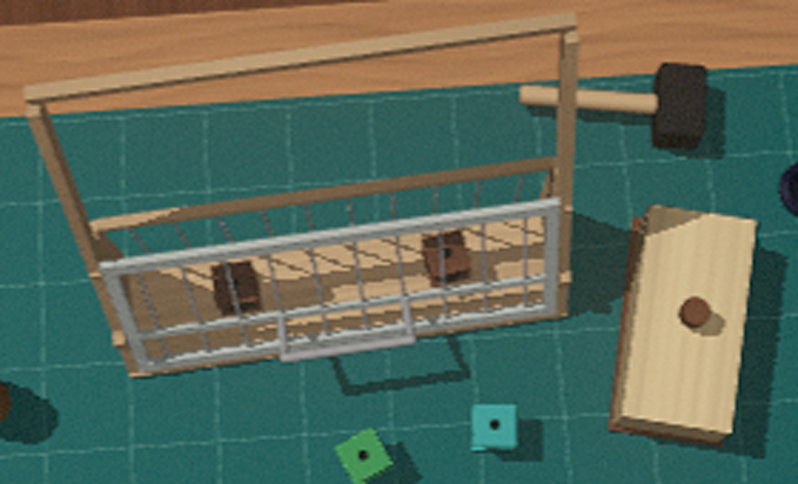

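View pics/sidez.png

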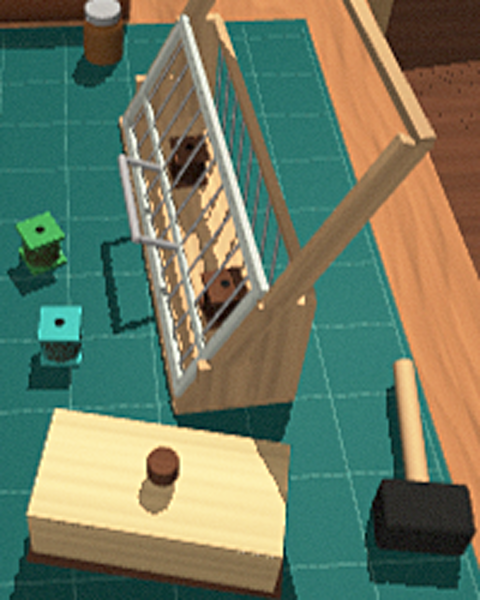

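```bash
cat > h.py <<'E'
import numpy as np, cv2
from scipy.spatial.transform import Rotation as R
from cell import env
CAL={}
CAL['side']=(np.array([[396.94484762,0,256.33268561],[0,396.94484762,185.04730697],[0,0,1]]),np.array([[0.99804933,-0.04056639,0.04745432,0.48106832],[-0.06204158,-0.7291737,0.6815105,-0.69581245],[0.00695602,-0.68312524,-0.73026812,0.93823702],[0,0,0,1]]))
CAL['top']=(np.array([[499.77153757,0,254.09154504],[0,499.77153757,188.40418253],[0,0,1]]),np.array([[-0.07021326,-0.97750305,0.19889165,0.25460133],[-0.99753055,0.06914334,-0.01232854,0.08910244],[-0.00170085,-0.19926613,-0.97994394,1.64119763],[0,0,0,1]]))
def ray(n,uv):
    K,T=CAL[n]; d=T[:3,:3]@np.linalg.solve(K,[uv[0],uv[1],1.]); return T[:3,3],d/np.linalg.norm(d)
def tri(a,b):
    o1,d1=ray('top',a);o2,d2=ray('side',b)
    A=np.stack([d1,-d2],1);t=np.linalg.lstsq(A,o2-o1,rcond=None)[0]
    p,q=o1+t[0]*d1,o2+t[1]*d2
    return (p+q)/2,np.linalg.norm(p-q)
def onz(n,uv,z):
    o,d=ray(n,uv);return o+d*(z-o[2])/d[2]
def proj(n,P):
    K,T=CAL[n];P=np.atleast_2d(P);c=(P-T[:3,3])@T[:3,:3];c=c@K.T;return c[:,:2]/c[:,2:]
def shot(tag,names=('side','top')):
    for n in names: cv2.imwrite(f'pics/{n}_{tag}.png',env.read_camera(n)['img'])
def crop(n,tag,box,f):
    im=cv2.imread(f'pics/{n}_{tag}.png')[box[1]:box[3],box[0]:box[2]]
    cv2.imwrite(f'pics/{n}_{tag}_z.png',cv2.resize(im,None,fx=f,fy=f,interpolation=cv2.INTER_CUBIC))
E
python3 - <<'E'
from h import *
np.set_printoptions(precision=4,suppress=True)
t=lambda x,y:(110+x/2.85-.0,80+y/2.85); s=lambda x,y:(200+x/2.4,90+y/2.4)
for n,a,b in [("hL",(281,355),(122,157)),("hR",(414,340),(138,241)),("knob",(695,310),(163,463)),("lidFL?",(650,206),(290,447)),("lidFR",(757,219),(284,555)),("lidNR",(733,433),(30,519)),("lidNL",(621,425),(57,409)),
 ("sp1",(447,253),(228,282)),("sp2",(234,283),(190,147)),("railR top",(573,20),(412,138)),("sash topR",(560,200),(264,292)),("sashtopL",(103,265),(184,17)),("cabRfoot",(567,316),(178,412))]:
    print(n,*tri(t(*a),s(*b)))
E
```

```text
hL [0.5264 0.2154 0.098 ] 4.0678611180482315e-05
hR [0.5356 0.0687 0.0955] 0.004663504199677512
knob [ 0.5413 -0.2394  0.1176] 0.0011033706518751257
lidFL? [ 0.6726 -0.2094  0.0823] 0.003829747036566417
lidFR [ 0.6459 -0.3258  0.0921] 0.0028946356356433197
lidNR [ 0.4101 -0.2727  0.0831] 0.005397755584344908
lidNL [ 0.4321 -0.1509  0.0801] 0.014104050542899196
sp1 [0.6395 0.0237 0.0658] 0.006401475276712242
sp2 [0.6205 0.2673 0.0636] 0.003151370091732335
railR top [ 0.7651 -0.0958  0.3962] 0.009471272411551027
sash topR [ 0.6544 -0.0945  0.1916] 0.0005318933108314179
sashtopL [0.6192 0.3886 0.1911] 0.0015405498529928803
cabRfoot [ 0.5692 -0.1133  0.0038] 0.0070309538207308
```

```bash
python3 - <<'E'
from h import *
from scipy.optimize import least_squares
np.set_printoptions(precision=4,suppress=True)
t=lambda x,y:(110+x/2.85-.0,80+y/2.85); s=lambda x,y:(200+x/2.4,90+y/2.4)
def M(x,y,yaw,P):
    c,s_=np.cos(yaw),np.sin(yaw);P=np.atleast_2d(P);return np.c_[x+c*P[:,0]-s_*P[:,1],y+s_*P[:,0]+c*P[:,1],P[:,2]]
z=.087;a,b=.122,.060
lp=np.array([[a,b,z],[a,-b,z],[-a,-b,z],[-a,b,z],[0,0,.124]])
lt=np.array([t(650,206),t(757,219),t(733,433),t(621,425),t(695,310)])
ls=np.array([s(290,447),s(284,555),s(30,519),s(57,409),s(163,461)])
f=lambda v:np.r_[(proj('top',M(*v,lp))-lt).ravel(),(proj('side',M(*v,lp))-ls).ravel()]
r=least_squares(f,[.54,-.24,-.23],loss='soft_l1');print('lid',r.x[:2],np.degrees(r.x[2]));print(f(r.x).reshape(-1,2))
lid=r.x
def cab(sv):
    u=np.array([np.sin(np.radians(25)),np.cos(np.radians(25))]);n=np.array([-u[1],u[0]])
    def pt(al,o,y): q=np.array([0,.010])+u*(al+sv)+n*o;return [q[0],y,q[1]]
    return np.array([pt(.065,.058,.07),pt(.065,.058,-.07),pt(.196,0,.245),pt(.196,0,-.245)])
ct=np.array([t(281,353),t(414,339),t(103,265),t(560,200)]);cs=np.array([s(122,157),s(138,241),s(184,17),s(264,292)])
g=lambda v:np.r_[(proj('top',M(*v[:3],cab(v[3])))-ct).ravel(),(proj('side',M(*v[:3],cab(v[3])))-cs).ravel()]
r=least_squares(g,[.556,.144,.07,.004]);print('cab',r.x,np.degrees(r.x[2]));print(g(r.x).reshape(-1,2))
cb=r.x
np.save('lid.npy',lid);np.save('cab.npy',cb)
for n in('top','side'):
    im=cv2.imread(f'pics/{n}0.png');im=cv2.resize(im,None,fx=3,fy=3,interpolation=cv2.INTER_CUBIC)
    def pl(P,col,cl=False):
        p=((proj(n,P)+.5)*3).astype(int);cv2.polylines(im,[p.reshape(-1,1,2)],cl,col,1)
    pl(M(*lid,lp[:4]),(0,0,255),True)
    for zz in(.008,):pl(M(*lid,lp[:4]*[1,1,0]+[0,0,zz]),(255,0,255),True)
    th=np.linspace(0,6.28,24)
    pl(M(*lid,np.c_[.016*np.cos(th),.016*np.sin(th),th*0+.124]),(255,0,0),True)
    c=cab(cb[3]);pl(M(*cb[:3],c[:2]),(0,0,255));pl(M(*cb[:3],c[2:]),(0,0,255))
    pl(M(*cb[:3],[[0,.245,.01],[0,-.245,.01],[.132,-.245,.01],[.132,.245,.01]]),(0,255,255),True)
    pl(M(*cb[:3],[[.132,-.245,.182],[.132,.245,.182]]),(0,255,255))
    bx=(330,230,1110,750) if n=='top' else(600,270,1200,870)
    cv2.imwrite(f'pics/{n}_fit.png',im[bx[1]:bx[3],bx[0]:bx[2]])
E
```

```text
lid [ 0.5414 -0.2402] -12.810615267294729
[[-0.0646 -1.2891]
 [-0.5071 -0.3649]
 [-0.3106 -0.6416]
 [ 0.7668 -3.6731]
 [ 0.6261 -0.6207]
 [-0.1469 -1.0968]
 [-0.4214  1.0803]
 [-1.6848 -0.8271]
 [-1.4537  0.436 ]
 [-0.0963 -0.1754]]
cab [0.5541 0.1428 0.0697 0.0034] 3.9935088738817566
[[ 1.4708  0.9075]
 [-0.9574 -0.327 ]
 [-1.5106 -0.7523]
 [ 0.3726 -0.1325]
 [-0.1632  1.3438]
 [-0.8953 -0.6867]
 [ 0.2204 -0.6482]
 [ 0.4989  0.5999]]
```

View pics/top_fit.png

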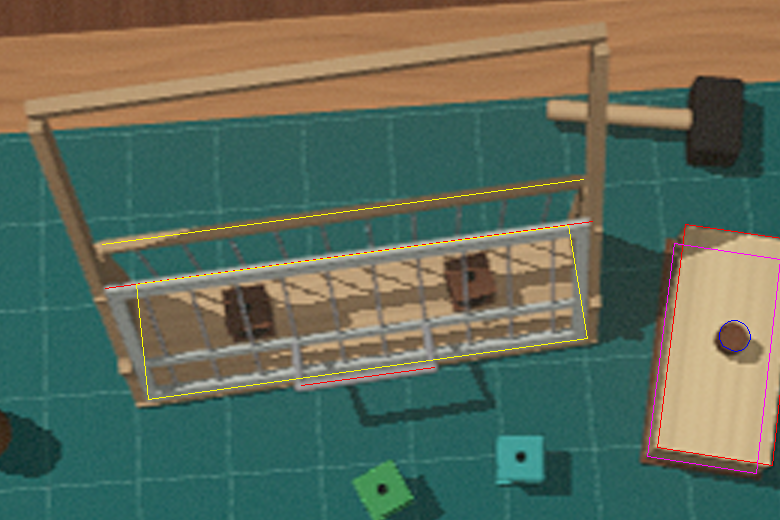

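View pics/side_fit.png

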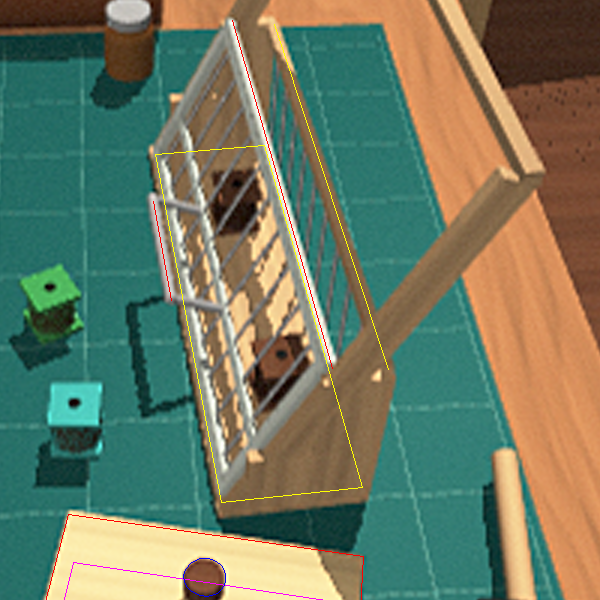

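```bash
cat >> h.py <<'E'
np.set_printoptions(precision=4,suppress=True)
def st():
    o=env.get_obs();Rm=R.from_euler('xyz',o['tool_rot'],degrees=True)
    g=o['tool_pos']+.051*Rm.as_matrix()[:,2]
    print('t',round(o['time_s'],2),'tcp',o['tool_pos'],'rot',o['tool_rot'],'grasp',g,'F',o['force'],'w',round(o['grip_width'],4));print('q',o['qpos'])
    return o,Rm,g
def frame(yawdeg,tilt,sgn=1):
    """z_tool tilted forward along yaw heading by tilt; jaws along heading (mode a)"""
    h=np.array([np.cos(np.radians(yawdeg)),np.sin(np.radians(yawdeg)),0]);t=np.radians(tilt)
    z=np.sin(t)*h-np.cos(t)*np.array([0,0,1]);return h,z
def jawfwd(yawdeg,tilt):   # y tool along heading/up
    h,z=frame(yawdeg,tilt);s=np.cross(z,h);s/=np.linalg.norm(s)
    y=np.cross(z,np.cross(h,z));y/=np.linalg.norm(y);return R.from_matrix(np.stack([np.cross(y,z),y,z],1))
def jawside(yawdeg,tilt,flip=1):   # y tool horizontal, square to heading
    h,z=frame(yawdeg,tilt);y=flip*np.cross(z,h);y/=np.linalg.norm(y)
    return R.from_matrix(np.stack([np.cross(y,z),y,z],1))
def togo(gt,Rt=None):
    o,Rm,g=st()
    if Rt is not None: print('rotvec deg tool',np.degrees((Rm.inv()*Rt).as_rotvec()).round(2))
    else: Rt=Rm
    tcpt=np.array(gt)-.051*Rt.as_matrix()[:,2]
    d=tcpt-o['tool_pos']
    print('shift cm (cur axes)',(100*Rm.inv().apply(d)).round(2),'(target axes)',(100*Rt.inv().apply(d)).round(2),'dist',np.linalg.norm(d).round(3))
def cabp(x,y,z):
    c=np.load('cab.npy');a=c[2];return np.array([c[0]+x*np.cos(a)-y*np.sin(a),c[1]+x*np.sin(a)+y*np.cos(a),z])
def boxp(x,y,z):
    c=np.load('lid.npy');a=c[2];return np.array([c[0]+x*np.cos(a)-y*np.sin(a),c[1]+x*np.sin(a)+y*np.cos(a),z])
E
python3 - <<'E'
from h import *
print(cabp(-.0237,0,.0965))
for n,p in [('cone',(397,145)),('coneTop',(403,136)),('strip',(450,170)),('jar',(98,218)),('d1',(283,230)),('g',(237,240)),('d2',(252,268))]: print(n,onz('top',p,0.))
togo(cabp(-.0237,0,.2),jawfwd(4,15))
E
```

```text
[0.5305 0.1411 0.0965]
cone [ 0.704  -0.4282  0.    ]
coneTop [ 0.7343 -0.4527  0.    ]
strip [ 0.6043 -0.5954  0.    ]
jar [0.5244 0.5913 0.    ]
d1 [ 0.4415 -0.0167  0.    ]
g [0.4193 0.1366 0.    ]
d2 [0.3252 0.0937 0.    ]
t 0.1 tcp [ 0.2841 -0.5842  0.2913] rot [-179.9029    0.0068   25.944 ] grasp [ 0.2841 -0.5841  0.2403] F [ 0.9984 -0.294   0.2389] w 0.0872
q [64.8657 18.4347 -4.0157 83.1666  1.2965 78.541  -3.2604]
rotvec deg tool [-13.28   8.85 -67.66]
shift cm (cur axes) [ 52.66 -54.93   4.29] (target axes) [70.64 26.26 11.39] dist 0.762
```

Emit:
drive_tool:
  commands:
    - [2.7, -2.72, 0, 0, 0, 0, 1]
    - [2.7, -2.72, 0, 0, 0, 0, 1]
    - [2.7, -2.72, 0, 0, 0, 0, 1]
    - [2.7, -2.72, 0, 0, 0, 0, 1]
    - [2.7, -2.72, 0, 0, 0, 0, 1]
    - [2.7, -2.72, 0, 0, 0, 0, 1]
    - [2.7, -2.72, 0, 0, 0, 0, 1]
    - [2.7, -2.72, 0, 0, 0, 0, 1]
    - [2.7, -2.72, 0, 0, 0, 0, 1]
    - [2.7, -2.72, 0, 0, 0, 0, 1]
    - [2.7, -2.72, 0, 0, 0, 0, 1]
    - [2.7, -2.72, 0, 0, 0, 0, 1]
    - [2.7, -2.72, 0, 0, 0, 0, 1]
    - [2.7, -2.72, 0, 0, 0, 0, 1]
    - [2.7, -2.72, 0, 0, 0, 0, 1]
    - [2.7, -2.72, 0, 0, 0, 0, 1]
    - [2.7, -2.72, 0, 0, 0, 0, 1]
    - [2.7, -2.72, 0, 0, 0, 0, 1]
  force: 40

```text
time_s: 1.6
tool_pos: [0.5072, 0.0701, 0.2922]
tool_rot: [180.0, 0.0, 25.9]
force: [1.2, 0.5, 0.2]
grip_width: 0.0872
```

Emit:
drive_tool:
  commands:
    - [0, 0, 0, 0, 0, -6.8, 0.6]
    - [0, 0, 0, 0, 0, -6.8, 0.6]
    - [0, 0, 0, 0, 0, -6.8, 0.6]
    - [0, 0, 0, 0, 0, -6.8, 0.6]
    - [0, 0, 0, 0, 0, -6.8, 0.6]
    - [0, 0, 0, 0, 0, -6.8, 0.6]
    - [0, 0, 0, 0, 0, -6.8, 0.6]
    - [0, 0, 0, 0, 0, -6.8, 0.6]
    - [0, 0, 0, 0, 0, -6.8, 0.6]
    - [0, 0, 0, 0, 0, -6.8, 0.6]
    - [0, 0, 0, -5, 0, 0, 0.6]
    - [0, 0, 0, -5, 0, 0, 0.6]
    - [0, 0, 0, -5, 0, 0, 0.6]
    - [0, 0, 0, 0, 0, 0, 0.6]

```text
time_s: 2.77
tool_pos: [0.5048, 0.068, 0.2912]
tool_rot: [165.0, 0.2, 93.9]
force: [-0.3, 0.6, -0.3]
grip_width: 0.0524
```

```bash
python3 - <<'E'
from h import *
togo(cabp(-.0237,0,.16),jawfwd(4,15))
E
```

```text
t 2.77 tcp [0.5048 0.068  0.2912] rot [164.978    0.1707  93.9048] grasp [0.518  0.0687 0.2419] F [-0.3352  0.5768 -0.284 ] w 0.0524
q [ 33.795   -8.6403 -41.2372 111.6282  -5.1914  59.9572  -1.9277]
rotvec deg tool [ 0.02  0.19 -0.05]
shift cm (cur axes) [ 7.15 -0.44  8.34] (target axes) [ 7.12 -0.43  8.37] dist 0.11
```

Emit:
drive_tool:
  commands:
    - [2.4, -0.15, 0, 0, 0, 0, 0.6]
    - [2.4, -0.15, 0, 0, 0, 0, 0.6]
    - [2.35, -0.14, 0, 0, 0, 0, 0.6]
    - [0, 0, 2.8, 0, 0, 0, 0.6]
    - [0, 0, 2.8, 0, 0, 0, 0.6]
    - [0, 0, 2.7, 0, 0, 0, 0.6]
    - [0, 0, 0, 0, 0, 0, 0.6]

```text
time_s: 3.35
tool_pos: [0.5174, 0.1401, 0.2057]
tool_rot: [165.6, -0.1, 93.9]
force: [-2.1, -0.8, -0.6]
grip_width: 0.0524
```

```bash
python3 - <<'E'
from h import *
shot('a')
crop('side','a',(200,60,400,260),3)
togo(cabp(-.0237,0,.1),jawfwd(4,15))
E
```

```text
t 3.45 tcp [0.5192 0.141  0.2103] rot [165.2209  -0.078   93.9585] grasp [0.5321 0.142  0.161 ] F [ 0.1908 -0.7045  0.6247] w 0.0524
q [ 30.3725   1.9069 -50.7494 113.8719   7.0827  50.8829 -20.0243]
rotvec deg tool [-0.22 -0.06 -0.06]
shift cm (cur axes) [-0.08 -1.74  5.85] (target axes) [-0.07 -1.76  5.85] dist 0.061
```

View pics/side_a_z.png

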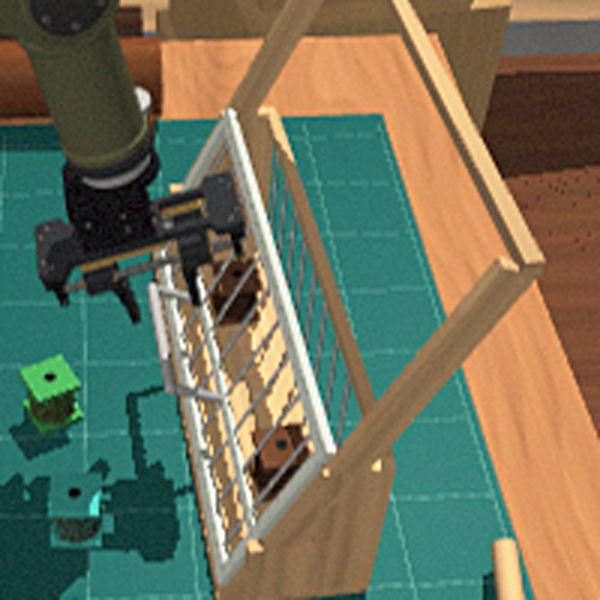

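Emit:
drive_tool:
  commands:
    - [0, -1.74, 0, 0, 0, 0, 0.6]
    - [0, 0, 2, 0, 0, 0, 0.6]
    - [0, 0, 2, 0, 0, 0, 0.6]
    - [0, 0, 1.8, 0, 0, 0, 0.6]
    - [0, 0, 0, 0, 0, 0, 0.6]
    - [0, 0, 0, 0, 0, 0, 0.6]

```text
time_s: 3.95
tool_pos: [0.5181, 0.141, 0.1515]
tool_rot: [165.0, -0.0, 93.9]
force: [-0.2, 0.2, -0.2]
grip_width: 0.0521
```

```bash
python3 - <<'E'
from h import *
shot('b')
crop('side','b',(200,60,400,260),3)
crop('top','b',(150,110,330,250),4)
togo(cabp(-.0237,0,.1),jawfwd(4,15))
E
```

```text
t 4.05 tcp [0.5187 0.1412 0.1525] rot [164.8496   0.0055  93.9395] grasp [0.532  0.1421 0.1032] F [-0.1023  0.0022 -0.2134] w 0.0522
q [ 28.6565   7.1703 -50.9223 117.5936  14.4949  44.1871 -26.6115]
rotvec deg tool [ 0.15  0.02 -0.06]
shift cm (cur axes) [-0.09 -0.22  0.27] (target axes) [-0.09 -0.22  0.27] dist 0.004
```

View pics/side_b_z.png

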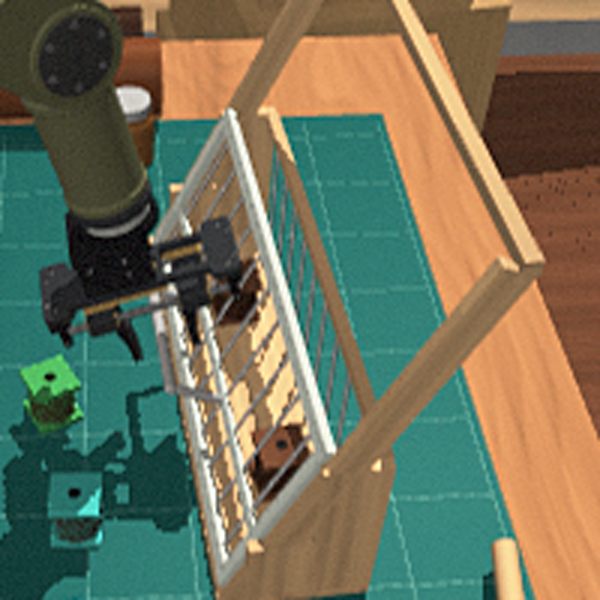

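View pics/top_b_z.png

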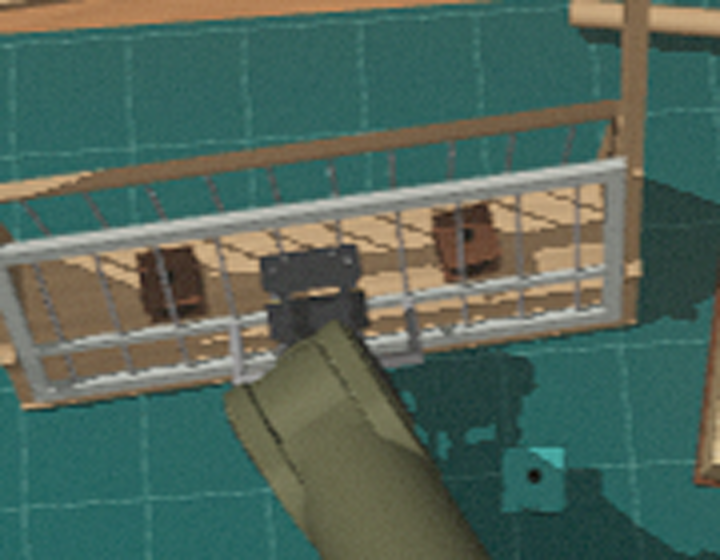

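Emit:
drive_tool:
  commands:
    - [0, -0.2, 0.2, 0, 0, 0, 0.3]
    - [0, 0, 0, 0, 0, 0, 0.2]
    - [0, 0, 0, 0, 0, 0, 0.1]
    - [0, 0, 0, 0, 0, 0, 0]
    - [0, 0, 0, 0, 0, 0, 0]
    - [0, 0, 0, 0, 0, 0, 0]
  force: 40

```text
time_s: 4.55
tool_pos: [0.5163, 0.1406, 0.1481]
tool_rot: [165.0, 0.0, 93.9]
force: [0.3, 0.2, -0.1]
grip_width: 0.0201
```

```bash
python3 - <<'E'
from h import *
o,Rm,g=st()
c=np.load('cab.npy')
u=np.array([np.sin(np.radians(25))*np.cos(c[2]),np.sin(np.radians(25))*np.sin(c[2]),np.cos(np.radians(25))])
print('20cm up slope in tool cm',20*Rm.inv().apply(u))
E
```

```text
t 4.55 tcp [0.5163 0.1406 0.1481] rot [164.988    0.0091  93.9411] grasp [0.5295 0.1415 0.0988] F [ 0.2711  0.1518 -0.115 ] w 0.0201
q [ 28.5961   7.3286 -50.8946 118.0307  14.7242  43.8079 -26.8609]
20cm up slope in tool cm [  0.0049  12.859  -15.3182]
```

Emit:
drive_tool:
  commands:
    - [0, 0, 0, 0, 0, 0, 0]
    - [0, 0, 0, 0, 0, 0, 0]
    - [0, 0, 0, 0, 0, 0, 0]
    - [0, 0, 0, 0, 0, 0, 0]

```text
time_s: 4.88
tool_pos: [0.5168, 0.1406, 0.1482]
tool_rot: [164.9, -0.0, 93.9]
force: [3.8, -0.4, -3.4]
grip_width: 0.0109
```

Emit:
drive_tool:
  commands:
    - [0, 0.32, -0.38, 0, 0, 0, 0]
    - [0, 0.64, -0.77, 0, 0, 0, 0]
    - [0, 0.64, -0.77, 0, 0, 0, 0]
    - [0, 0.64, -0.77, 0, 0, 0, 0]
    - [0, 0.64, -0.77, 0, 0, 0, 0]
    - [0, 0.64, -0.77, 0, 0, 0, 0]
    - [0, 0.64, -0.77, 0, 0, 0, 0]
    - [0, 0.64, -0.77, 0, 0, 0, 0]
    - [0, 0.64, -0.77, 0, 0, 0, 0]
    - [0, 0.64, -0.77, 0, 0, 0, 0]

```text
time_s: 5.72
tool_pos: [0.5557, 0.1433, 0.2317]
tool_rot: [165.1, -0.1, 94.0]
force: [14.2, 4.1, -21.6]
grip_width: 0.0109
```

```bash
python3 - <<'E'
from h import *
st()
E
```

```text
t 5.72 tcp [0.5557 0.1433 0.2317] rot [165.0975  -0.1327  93.9633] grasp [0.5687 0.1444 0.1824] F [ 14.1734   4.1164 -21.571 ] w 0.0109
q [ 29.8138   6.4706 -51.1379 108.0895  11.2978  53.9269 -22.1188]
```

Emit:
drive_tool:
  commands:
    - [0, 0.64, -0.77, 0, 0, 0, 0]
    - [0, 0.64, -0.77, 0, 0, 0, 0]
    - [0, 0.64, -0.77, 0, 0, 0, 0]
    - [0, 0.64, -0.77, 0, 0, 0, 0]
    - [0, 0.64, -0.77, 0, 0, 0, 0]
    - [0, 0.64, -0.77, 0, 0, 0, 0]
    - [0, 0.64, -0.77, 0, 0, 0, 0]
    - [0, 0.64, -0.77, 0, 0, 0, 0]
    - [0, 0.64, -0.77, 0, 0, 0, 0]
    - [0, 0.64, -0.77, 0, 0, 0, 0]
    - [0, 0, 0, 0, 0, 0, 0]
    - [0, 0, 0, 0, 0, 0, 0]

```text
time_s: 6.72
tool_pos: [0.5982, 0.1464, 0.3231]
tool_rot: [165.0, -0.1, 94.0]
force: [10.7, 3.1, -10.3]
grip_width: 0.0106
```

```bash
python3 - <<'E'
from h import *
o,Rm,g=st()
shot('c')
print('rise',(o['tool_pos'][2]-.1482)/np.cos(np.radians(25)))
E
```

```text
t 6.72 tcp [0.5982 0.1464 0.3231] rot [165.0482  -0.12    93.9697] grasp [0.6113 0.1474 0.2739] F [ 10.7339   3.1021 -10.3117] w 0.0106
q [ 28.7987   8.6864 -50.9845  95.6779  12.1319  64.8099 -20.8883]
rise 0.1930128261278773
```

View pics/side_c.png

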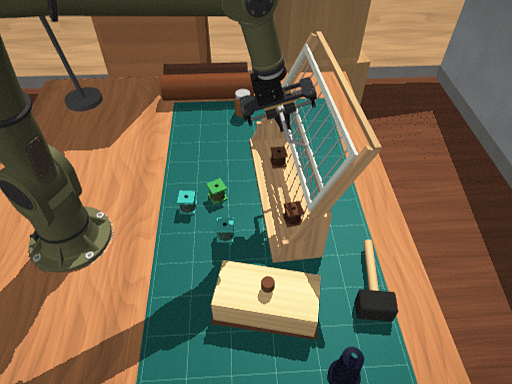

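Emit:
drive_tool:
  commands:
    - [0, 0.32, -0.38, 0, 0, 0, 0]
    - [0, 0.13, -0.15, 0, 0, 0, 0]
    - [0, 0, 0, 0, 0, 0, 0]
    - [0, 0, 0, 0, 0, 0, 0.3]
    - [0, 0, 0, 0, 0, 0, 0.6]
    - [0, 0, 0, 0, 0, 0, 0.6]
    - [0, 0, 0, 0, 0, 0, 0.6]
    - [0, 0, 0, 0, 0, 0, 0.6]
    - [0, 0, -2, 0, 0, 0, 0.6]
    - [0, 0, -2.5, 0, 0, 0, 0.6]
    - [0, 0, -2.5, 0, 0, 0, 0.6]
    - [0, 0, 0, 0, 0, 0, 0.6]

```text
time_s: 7.82
tool_pos: [0.5834, 0.1467, 0.4051]
tool_rot: [164.5, 0.0, 94.0]
force: [1.6, 0.7, 0.5]
grip_width: 0.0512
```

```bash
python3 - <<'E'
from h import *
shot('d')
print(boxp(0,0,.2))
togo(boxp(0,0,.22),jawside(-13,0)); togo(boxp(0,0,.22),jawside(-13,0,-1));togo(boxp(0,0,.22),jawfwd(-13,0))
E
```

```text
[ 0.5414 -0.2402  0.2   ]
t 7.92 tcp [0.5828 0.1456 0.4005] rot [164.8501   0.0414  93.9436] grasp [0.5961 0.1465 0.3513] F [0.4292 0.1925 0.5205] w 0.0522
q [ 30.6388   4.2466 -51.3162  90.2862   7.9058  72.5961 -17.6388]
rotvec deg tool [ 10.5  -14.1  106.24]
shift cm (cur axes) [-38.19  -9.94  10.76] (target axes) [ 4.65 38.52 12.95] dist 0.409
t 7.92 tcp [0.5828 0.1456 0.4005] rot [164.8501   0.0414  93.9436] grasp [0.5961 0.1465 0.3513] F [0.4292 0.1925 0.5205] w 0.0522
q [ 30.6388   4.2466 -51.3162  90.2862   7.9058  72.5961 -17.6388]
rotvec deg tool [ 13.01   9.69 -72.6 ]
shift cm (cur axes) [-38.19  -9.94  10.76] (target axes) [ -4.65 -38.52  12.95] dist 0.409
t 7.92 tcp [0.5828 0.1456 0.4005] rot [164.8501   0.0414  93.9436] grasp [0.5961 0.1465 0.3513] F [0.4292 0.1925 0.5205] w 0.0522
q [ 30.6388   4.2466 -51.3162  90.2862   7.9058  72.5961 -17.6388]
rotvec deg tool [15.05 -2.2  16.85]
shift cm (cur axes) [-38.19  -9.94  10.76] (target axes) [-38.52   4.65  12.95] dist 0.409
```

View pics/side_d.png

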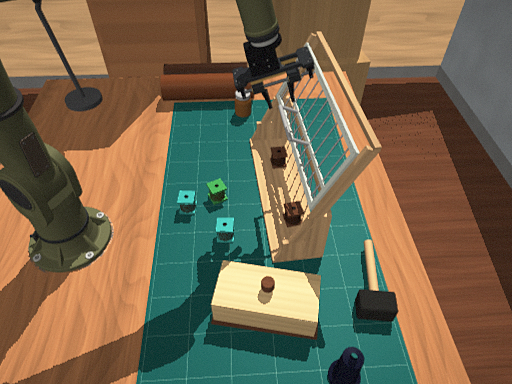

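Emit:
drive_tool:
  commands:
    - [0, 0, 0, 5, 0, 0, 0.6]
    - [0, 0, 0, 5, 0, 0, 0.6]
    - [0, 0, 0, 5, 0, 0, 0.6]
    - [0, 0, 0, 0, 0, 5.6, 0.8]
    - [0, 0, 0, 0, 0, 5.6, 0.8]
    - [0, 0, 0, 0, 0, 5.6, 0.8]
    - [-3.2, 0.39, 0.5, 0, 0, 0, 0.8]
    - [-3.2, 0.39, 0.5, 0, 0, 0, 0.8]
    - [-3.2, 0.39, 0.5, 0, 0, 0, 0.8]
    - [-3.2, 0.39, 0.5, 0, 0, 0, 0.8]
    - [-3.2, 0.39, 0.5, 0, 0, 0, 0.8]
    - [-3.2, 0.39, 1, 0, 0, 0, 0.8]
    - [-3.2, 0.39, 1, 0, 0, 0, 0.8]
    - [-3.2, 0.39, 1, 0, 0, 0, 0.8]
    - [-3.2, 0.39, 1, 0, 0, 0, 0.8]
    - [-3.2, 0.39, 1, 0, 0, 0, 0.8]
    - [-3.2, 0.39, 1, 0, 0, 0, 0.8]
    - [-3.2, 0.39, 1, 0, 0, 0, 0.8]
    - [0, 0, 0, 0, 0, 0, 0.8]
    - [0, 0, 0, 0, 0, 0, 0.8]

```text
time_s: 9.58
tool_pos: [0.5411, -0.2424, 0.3014]
tool_rot: [-179.7, -0.0, 76.8]
force: [-0.0, 1.6, -0.3]
grip_width: 0.0696
```

```bash
python3 - <<'E'
from h import *
togo(boxp(0,0,.114),jawfwd(-13,0))
E
```

```text
t 9.58 tcp [ 0.5411 -0.2424  0.3014] rot [-179.7408   -0.043    76.8455] grasp [ 0.5408 -0.2423  0.2504] F [-0.0441  1.5562 -0.3484] w 0.0696
q [ 52.1559  14.4908 -36.2889  89.6545   8.651   78.9661   1.8848]
rotvec deg tool [-0.26 -0.04 -0.15]
shift cm (cur axes) [ 0.21  0.05 13.64] (target axes) [ 0.22 -0.02 13.64] dist 0.136
```

Emit:
drive_tool:
  commands:
    - [0.2, 0, 2.3, -0.2, 0, 0, 0.7]
    - [0, 0, 2.3, 0, 0, 0, 0.7]
    - [0, 0, 2.3, 0, 0, 0, 0.7]
    - [0, 0, 2.3, 0, 0, 0, 0.7]
    - [0, 0, 2.2, 0, 0, 0, 0.7]
    - [0, 0, 1.6, 0, 0, 0, 0.7]
    - [0, 0, 0.6, 0, 0, 0, 0.7]
    - [0, 0, 0, 0, 0, 0, 0.7]
    - [0, 0, 0, 0, 0, 0, 0.7]

```text
time_s: 10.33
tool_pos: [0.5441, -0.2368, 0.1686]
tool_rot: [179.8, -0.0, 77.2]
force: [0.0, 1.0, 0.3]
grip_width: 0.0609
```

```bash
python3 - <<'E'
from h import *
togo(boxp(0,0,.114),jawfwd(-13,0))
shot('e');crop('side','e',(180,200,360,350),4);crop('top','e',(290,120,420,260),4)
E
```

```text
t 10.33 tcp [ 0.5441 -0.2368  0.1686] rot [179.7849  -0.0221  77.216 ] grasp [ 0.5443 -0.2368  0.1176] F [0.0029 0.9758 0.3481] w 0.0609
q [ 50.4897  20.2631 -35.3063  99.0181  12.7646  64.5587  -1.4086]
rotvec deg tool [ 0.22 -0.02  0.22]
shift cm (cur axes) [-0.39 -0.19  0.36] (target axes) [-0.39 -0.19  0.36] dist 0.006
```

View pics/side_e_z.png

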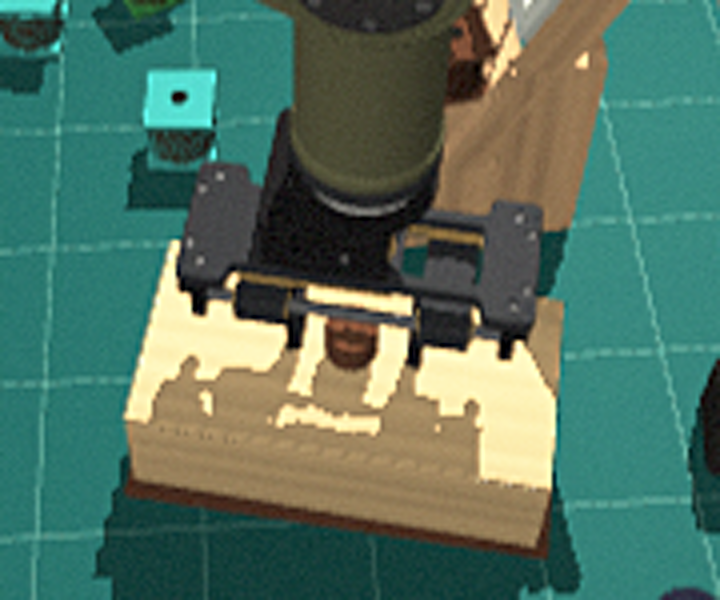

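Emit:
drive_tool:
  commands:
    - [-0.39, -0.19, 0.3, 0, 0, 0, 0.6]
    - [0, 0, 0, 0, 0, 0, 0.4]
    - [0, 0, 0, 0, 0, 0, 0.1]
    - [0, 0, 0, 0, 0, 0, 0]
    - [0, 0, 0, 0, 0, 0, 0]
    - [0, 0, 0, 0, 0, 0, 0]
    - [0, 0, 0, 0, 0, 0, 0]
    - [0, 0, 0, 0, 0, 0, 0]
  force: 40

```text
time_s: 11.1
tool_pos: [0.541, -0.2411, 0.1653]
tool_rot: [179.8, 0.0, 77.1]
force: [-1.7, -0.6, 1.5]
grip_width: 0.0309
```

```bash
python3 - <<'E'
from h import *
st()
E
```

```text
t 11.1 tcp [ 0.541  -0.2411  0.1653] rot [179.8014   0.0114  77.1474] grasp [ 0.5411 -0.2411  0.1143] F [-1.7316 -0.5724  1.49  ] w 0.0309
q [ 50.8639  20.2954 -35.139   99.357   12.8082  64.1838  -1.0325]
```

Emit:
drive_tool:
  commands:
    - [0, 0, -0.5, 0, 0, 0, 0]
    - [0, 0, -1, 0, 0, 0, 0]
    - [0, 0, -1.5, 0, 0, 0, 0]
    - [0, 0, -2, 0, 0, 0, 0]
    - [0, 0, -2, 0, 0, 0, 0]
    - [0, 0, -1, 0, 0, 0, 0]
    - [-1, 0, 0, 0, 0, 0, 0]
    - [-2, -0.1, 0, 0, 0, 0, 0]
    - [-2, -0.1, 0, 0, 0, 0, 0]
    - [-2, -0.2, 0, 0, 0, 0, 0]
    - [-2, -0.2, 0, 0, 0, 0, 0]
    - [-2, -0.2, 0, 0, 0, 0, 0]
    - [-2, -0.2, 0, 0, 0, 0, 0]
    - [-2, 0, 0, 0, 0, 0, 0]
    - [-2, 0, 0, 0, 0, 0, 0]
    - [-1.5, 0, 0, 0, 0, 0, 0]
    - [-0.5, 0, 0, 0, 0, 0, 0]
    - [0, 0, 0, 0, 0, 0, 0]

```text
time_s: 12.6
tool_pos: [0.4872, -0.4259, 0.2439]
tool_rot: [179.9, -0.0, 77.0]
force: [-0.5, 0.7, -3.8]
grip_width: 0.0311
```

```bash
python3 - <<'E'
from h import *
st();shot('f')
E
```

```text
t 12.6 tcp [ 0.4872 -0.4259  0.2439] rot [179.8947  -0.0221  76.9636] grasp [ 0.4873 -0.4259  0.1929] F [-0.4507  0.6893 -3.7863] w 0.0311
q [ 62.4083  22.2037 -30.3942  86.474   11.3929  74.337   17.7707]
```

View pics/side_f.png

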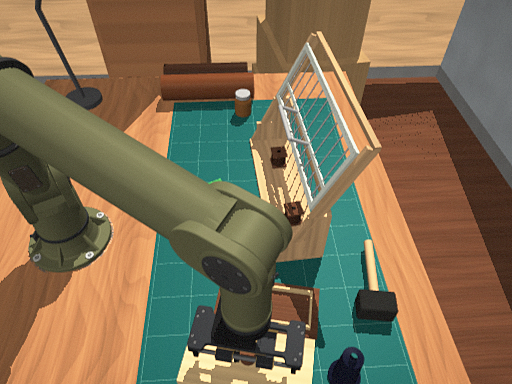

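View pics/top_f.png

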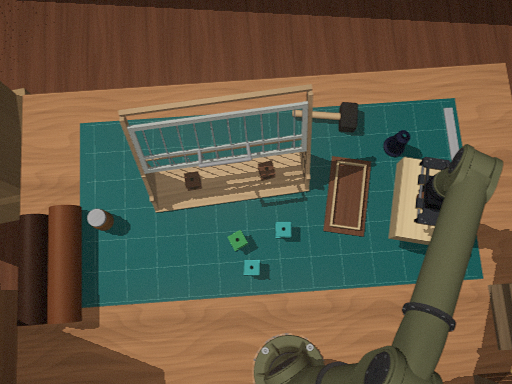

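Emit:
drive_tool:
  commands:
    - [0, 0, 1, 0, 0, 0, 0]
    - [0, 0, 1.5, 0, 0, 0, 0]
    - [0, 0, 1.5, 0, 0, 0, 0]
    - [0, 0, 1.5, 0, 0, 0, 0]
    - [0, 0, 1.2, 0, 0, 0, 0]
    - [0, 0, 0.8, 0, 0, 0, 0]
    - [0, 0, 0.4, 0, 0, 0, 0]
    - [0, 0, 0.3, 0, 0, 0, 0]
    - [0, 0, 0.3, 0, 0, 0, 0]
    - [0, 0, 0.2, 0, 0, 0, 0]
    - [0, 0, 0, 0, 0, 0, 0]
    - [0, 0, 0, 0, 0, 0, 0]

```text
time_s: 13.7
tool_pos: [0.4891, -0.4243, 0.1585]
tool_rot: [179.8, 0.0, 77.1]
force: [-1.0, 0.2, -3.8]
grip_width: 0.031
```

```bash
python3 - <<'E'
from h import *
st()
E
```

```text
t 13.7 tcp [ 0.4891 -0.4243  0.1585] rot [179.7661   0.0246  77.1378] grasp [ 0.4893 -0.4243  0.1075] F [-1.0042  0.1894 -3.775 ] w 0.031
q [ 61.5989  26.1075 -29.521   91.6595  13.6993  65.6407  16.0931]
```

Emit:
drive_tool:
  commands:
    - [0, 0, 0.1, 0, 0, 0, 0]
    - [0, 0, 0.1, 0, 0, 0, 0]
    - [0, 0, 0, 0, 0, 0, 0]

```text
time_s: 13.95
tool_pos: [0.4894, -0.4244, 0.1574]
tool_rot: [179.7, 0.1, 77.1]
force: [-0.5, 0.2, 2.8]
grip_width: 0.0309
```

Emit:
drive_tool:
  commands:
    - [0, 0, 0, 0, 0, 0, 0.3]
    - [0, 0, 0, 0, 0, 0, 0.6]
    - [0, 0, 0, 0, 0, 0, 0.7]
    - [0, 0, 0, 0, 0, 0, 0.7]
    - [0, 0, 0, 0, 0, 0, 0.7]
    - [0, 0, -1, 0, 0, 0, 0.7]
    - [0, 0, -2, 0, 0, 0, 0.8]
    - [0, 0, -3, 0, 0, 0, 1]
    - [0, 0, -3, 0, 0, 0, 1]
    - [0, 0, -3, 0, 0, 0, 1]
    - [0, 0, -3, 0, 0, 0, 1]
    - [0, 0, -2, 0, 0, 0, 1]
    - [0, 0, 0, 0, 0, 0, 1]

```text
time_s: 15.03
tool_pos: [0.4901, -0.4247, 0.3328]
tool_rot: [179.3, 0.3, 77.1]
force: [0.3, -1.1, 1.5]
grip_width: 0.0864
```

```bash
python3 - <<'E'
from h import *
shot('g');crop('top','g',(130,130,400,260),2.9);crop('side','g',(240,130,330,235),6)
st()
E
```

```text
t 15.13 tcp [ 0.4887 -0.424   0.3275] rot [179.6833   0.0745  77.1535] grasp [ 0.489  -0.4241  0.2765] F [ 0.3237  0.2299 -0.5601] w 0.0867
q [ 62.3659  19.7098 -31.0157  79.9287  10.0494  82.7867  18.7915]
```

View pics/top_g.png

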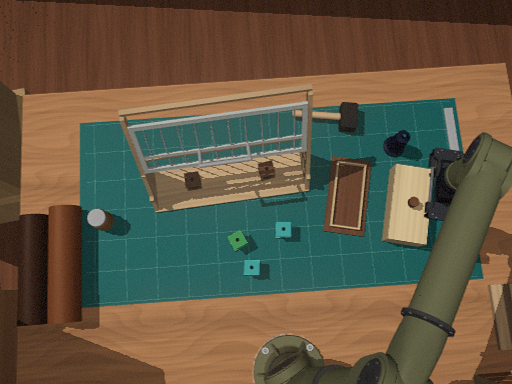

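View pics/top_g_z.png

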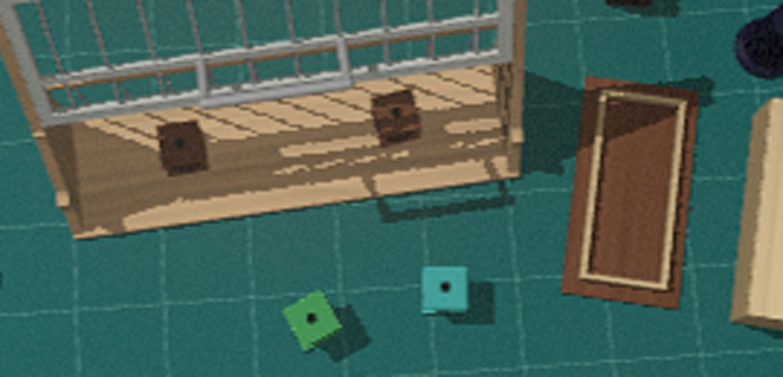

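View pics/side_g_z.png

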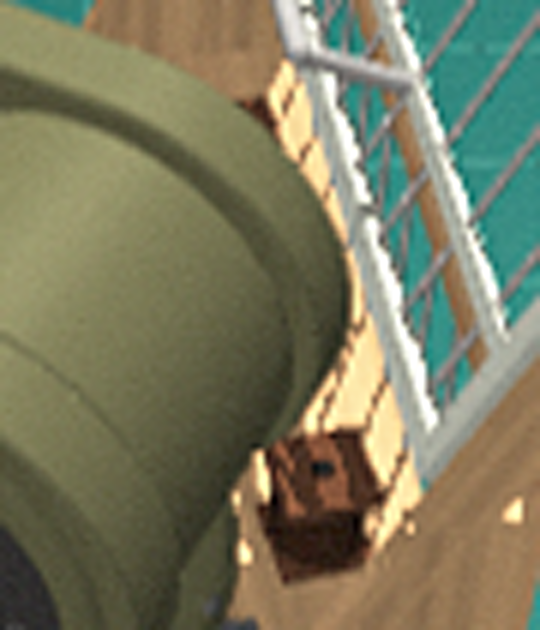

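```bash
python3 - <<'E'
from h import *
t=lambda x,y:(130+x/2.9,130+y/2.9)
c=np.load('cab.npy')
def rel(p): d=p[:2]-c[:2];return d@[np.cos(c[2]),np.sin(c[2])],d@[-np.sin(c[2]),np.cos(c[2])]
A=onz('top',t(397,113),.064);B=onz('top',t(180,143),.064);print('A',A,rel(A),'B',B,rel(B))
A2=onz('side',(240+323/6,130+468/6),.064);print('A side',A2,rel(A2))
B2=onz('side',(279.5,149),.064);print(B2)
# top-plate corners
for n,q in (('A',[(371,97),(411,90),(420,119),(378,127)]),('B',[(158,126),(200,120),(207,149),(166,156)])):
    for p in q: print(n,onz('top',t(*p),.064))
# tray
for p in [(596,91),(688,99),(670,291),(579,280)]: print('rim',onz('top',t(*p),.024))
E
```

```text
A [0.636  0.0233 0.064 ] (np.float64(0.07335939945431177), np.float64(-0.12490863488777088)) B [0.6188 0.2672 0.064 ] (np.float64(0.07316806916875185), np.float64(0.11959843771100706))
A side [0.6395 0.0243 0.064 ] (np.float64(0.07692902856459073), np.float64(-0.12417247069403702))
[0.6243 0.2783 0.064 ]
A [0.6565 0.051  0.064 ]
A [0.6614 0.0056 0.064 ]
A [ 0.6273 -0.0019  0.064 ]
A [0.6215 0.0457 0.064 ]
B [0.64   0.2908 0.064 ]
B [0.6435 0.2437 0.064 ]
B [0.6098 0.2375 0.064 ]
B [0.6051 0.2834 0.064 ]
rim [ 0.6555 -0.2088  0.024 ]
rim [ 0.6386 -0.3133  0.024 ]
rim [ 0.4198 -0.2677  0.024 ]
rim [ 0.4393 -0.1674  0.024 ]
```

Emit:
drive_tool:
  commands:
    - [0, 0, 0, 0, 0, 7.1, 1]
    - [0, 0, 0, 0, 0, 7.1, 1]
    - [0, 0, 0, 0, 0, 7.1, 1]
    - [0, 0, 0, 0, 0, 7.1, 1]
    - [0, 0, 0, 0, 0, 7.1, 1]
    - [0, 0, 0, 0, 0, 7.1, 1]
    - [0, 0, 0, 0, 0, 7.1, 1]
    - [0, 0, 0, 0, 0, 7.1, 1]
    - [0, 0, 0, 0, 0, 7.1, 1]
    - [0, 0, 0, 0, 0, 7.1, 1]
    - [0, 0, 0, 0, 0, 0, 1]

```text
time_s: 16.05
tool_pos: [0.4878, -0.4237, 0.3243]
tool_rot: [-180.0, -0.1, 6.0]
force: [-0.0, 0.0, 0.4]
grip_width: 0.0872
```

```bash
python3 - <<'E'
from h import *
Rt=jawside(6,40,1);z=Rt.as_matrix()[:,2];print(Rt.as_matrix())
togo(np.array([.638,.024,.053])-.18*z,Rt)
Rt=jawside(6,40,-1);togo(np.array([.638,.024,.053])-.18*z,Rt)
E
```

```text
[[ 0.7618  0.1045  0.6393]
 [ 0.0801 -0.9945  0.0672]
 [ 0.6428 -0.     -0.766 ]]
t 16.05 tcp [ 0.4878 -0.4237  0.3243] rot [-179.9503   -0.062     5.9642] grasp [ 0.4878 -0.4236  0.2733] F [-0.0187  0.0038  0.3734] w 0.0872
q [ 55.0259  18.4967 -21.1132  80.4092   6.5431  82.2945 -50.0013]
rotvec deg tool [-0.04 39.94 -0.05]
shift cm (cur axes) [  4.73 -42.95   9.47] (target axes) [ -2.41 -42.95  10.29] dist 0.442
t 16.05 tcp [ 0.4878 -0.4237  0.3243] rot [-179.9503   -0.062     5.9642] grasp [ 0.4878 -0.4236  0.2733] F [-0.0187  0.0038  0.3734] w 0.0872
q [ 55.0259  18.4967 -21.1132  80.4092   6.5431  82.2945 -50.0013]
rotvec deg tool [ 61.45   0.05 169.13]
shift cm (cur axes) [  4.73 -42.95   9.47] (target axes) [ 2.41 42.95 10.29] dist 0.442
```

Emit:
drive_tool:
  commands:
    - [0, -3.58, 0, 0, 0, 0, 1]
    - [0, -3.58, 0, 0, 0, 0, 1]
    - [0, -3.58, 0, 0, 0, 0, 1]
    - [0, -3.58, 0, 0, 0, 0, 1]
    - [0.5, -3.58, 0.7, 0, 0, 0, 1]
    - [0.5, -3.58, 0.7, 0, 0, 0, 1]
    - [0.5, -3.58, 0.7, 0, 0, 0, 1]
    - [0.5, -3.58, 0.7, 0, 0, 0, 1]
    - [0.5, -3.58, 0.7, 0, 0, 0, 1]
    - [0.7, -3.58, 0.7, 0, 0, 0, 1]
    - [0.7, -3.58, 0.7, 0, 0, 0, 1]
    - [0.8, -3.58, 0.7, 0, 0, 0, 1]
    - [0, 0, 0, 0, 6.66, 0, 1]
    - [0, 0, 0, 0, 6.66, 0, 1]
    - [0, 0, 0, 0, 6.66, 0, 1]
    - [0, 0, 0, 0, 6.66, 0, 1]
    - [0, 0, 0, 0, 6.66, 0, 1]
    - [0, 0, 0, 0, 6.66, 0, 1]
    - [0, 0, 0, 0, 0, 0, 1]

```text
time_s: 17.63
tool_pos: [0.5027, 0.0075, 0.2625]
tool_rot: [179.6, -33.1, 6.6]
force: [-0.7, 1.3, -0.7]
grip_width: 0.0871
```

```bash
python3 - <<'E'
from h import *
Rt=jawside(6,40,1)
togo(np.array([.638,.024,.053]),Rt)
shot('h');crop('side','h',(150,60,400,260),3)
E
```

```text
t 17.63 tcp [0.5027 0.0075 0.2625] rot [179.6371 -33.1067   6.6419] grasp [0.5304 0.0104 0.2198] F [-0.6784  1.2943 -0.7409] w 0.0871
q [ 11.2853 -17.1803 -11.9185 127.8991 -10.402   36.2568 -78.0214]
rotvec deg tool [-0.02  6.89  0.54]
shift cm (cur axes) [-0.64 -0.23 19.93] (target axes) [-3.02 -0.22 19.71] dist 0.199
```

View pics/side_h_z.png

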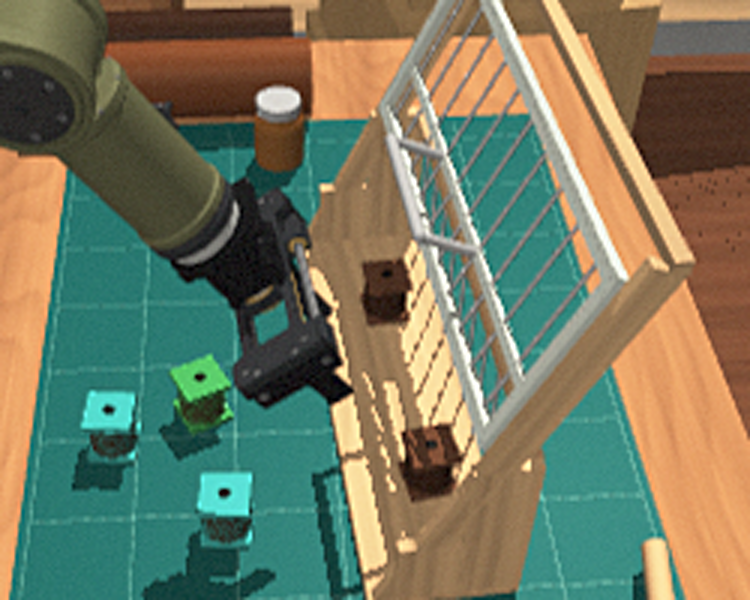

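View pics/top_h.png

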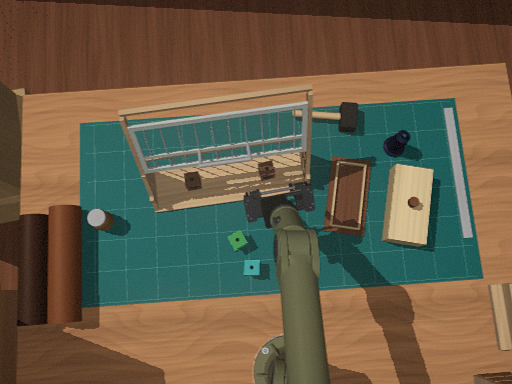

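Emit:
drive_tool:
  commands:
    - [0, -0.2, 2, 0, 0, 0.5, 1]
    - [0, 0, 2, 0, 0, 0, 1]
    - [0, 0, 2, 0, 0, 0, 1]
    - [0, 0, 2, 0, 0, 0, 1]
    - [0, 0, 1, 0, 3, 0, 1]
    - [0, 0, 0, 0, 3, 0, 1]
    - [0, 0, 0, 0, 0, 0, 1]
    - [0, 0, 0, 0, 0, 0, 1]

```text
time_s: 18.4
tool_pos: [0.5533, 0.0112, 0.1903]
tool_rot: [179.9, -39.1, 5.6]
force: [0.4, 0.8, -0.0]
grip_width: 0.0871
```

```bash
python3 - <<'E'
from h import *
Rt=jawside(6,40,1)
togo(np.array([.638,.024,.053]),Rt)
E
```

```text
t 18.4 tcp [0.5533 0.0112 0.1903] rot [179.8982 -39.1215   5.6004] grasp [0.5854 0.0143 0.1507] F [ 0.4063  0.7855 -0.0243] w 0.0871
q [ 11.9754  -6.6945 -14.331  131.2048 -11.6628  16.4787 -77.2568]
rotvec deg tool [ 0.36  0.88 -0.31]
shift cm (cur axes) [-2.11 -0.44 10.95] (target axes) [-2.27 -0.39 10.92] dist 0.112
```

```bash
python3 - <<'E'
from h import *
Rt=jawside(6,36,1)
togo(np.array([.638,.024,.053]),Rt)
E
```

```text
t 18.4 tcp [0.5533 0.0112 0.1903] rot [179.8982 -39.1215   5.6004] grasp [0.5854 0.0143 0.1507] F [ 0.4063  0.7855 -0.0243] w 0.0871
q [ 11.9754  -6.6945 -14.331  131.2048 -11.6628  16.4787 -77.2568]
rotvec deg tool [ 0.35 -3.12 -0.32]
shift cm (cur axes) [-1.75 -0.44 10.95] (target axes) [-1.15 -0.39 11.03] dist 0.111
```

Emit:
drive_tool:
  commands:
    - [0, -0.4, 0, 0.3, -3.1, -0.3, 1]
    - [-0.6, 0, 2, 0, 0, 0, 1]
    - [-0.55, 0, 2, 0, 0, 0, 1]
    - [0, 0, 2, 0, 0, 0, 1]
    - [0, 0, 0, 0, 0, 0, 1]
    - [0, 0, 0, 0, 0, 0, 1]

```text
time_s: 18.9
tool_pos: [0.5797, 0.0186, 0.1355]
tool_rot: [-180.0, -36.1, 6.0]
force: [0.2, 0.5, -0.4]
grip_width: 0.087
```

```bash
python3 - <<'E'
from h import *
Rt=jawside(6,36,1)
togo(np.array([.638,.024,.053]),Rt)
shot('i');crop('top','i',(180,130,340,240),4.5);crop('side','i',(200,100,350,250),4)
E
```

```text
t 18.9 tcp [0.5797 0.0186 0.1355] rot [-179.9889  -36.0904    6.0143] grasp [0.6095 0.0218 0.0943] F [ 0.1934  0.5407 -0.3612] w 0.087
q [ 12.4981   2.9695 -16.4776 128.5722  -2.4968  12.5266 -85.4054]
rotvec deg tool [-0.02 -0.09  0.01]
shift cm (cur axes) [-0.12  0.08  5.02] (target axes) [-0.11  0.08  5.02] dist 0.05
```

View pics/top_i_z.png

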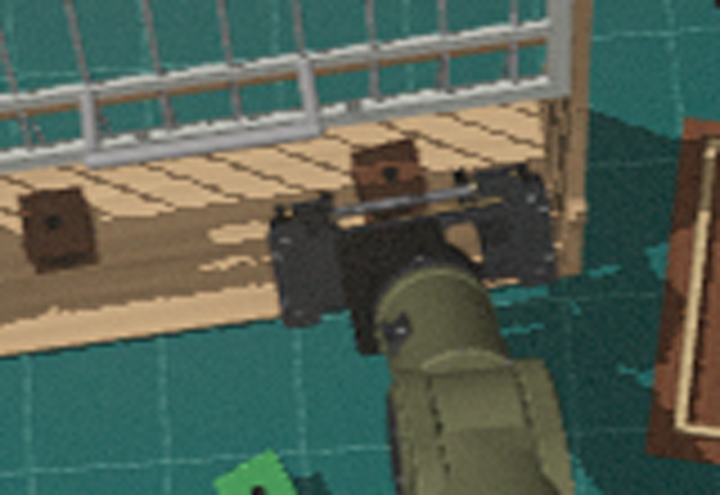

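View pics/side_i_z.png

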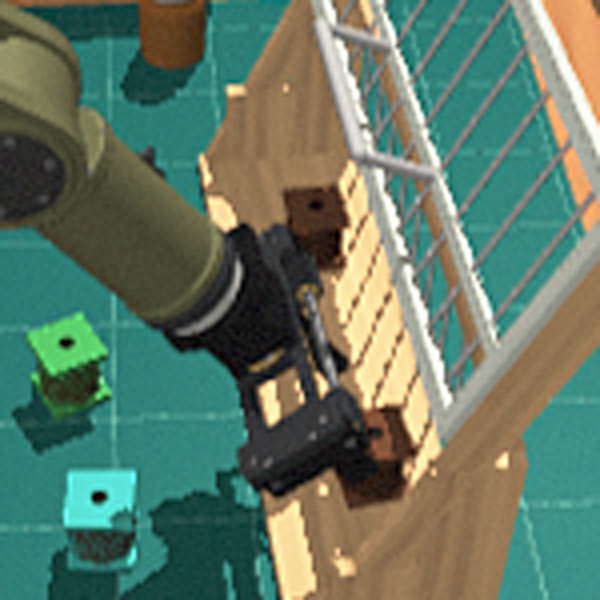

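Emit:
drive_tool:
  commands:
    - [0, 0.1, 1.5, 0, 0, 0, 1]
    - [-0.1, 0, 1.5, 0, 0, 0, 1]
    - [0, 0, 1.2, 0, 0, 0, 1]
    - [0, 0, 0.8, 0, 0, 0, 1]
    - [0, 0, 0, 0, 0, 0, 1]
    - [0, 0, 0, 0, 0, 0, 1]
  force: 30

```text
time_s: 19.5
tool_pos: [0.608, 0.0211, 0.0951]
tool_rot: [180.0, -36.2, 6.1]
force: [-0.0, 1.0, 0.1]
grip_width: 0.0869
```

```bash
python3 - <<'E'
from h import *
Rt=jawside(6,36,1)
togo(np.array([.638,.024,.053]),Rt)
shot('j');crop('top','j',(180,130,340,240),4.5);crop('side','j',(200,100,350,250),4)
E
```

```text
t 19.5 tcp [0.608  0.0211 0.0951] rot [179.9716 -36.2114   6.0625] grasp [0.6379 0.0242 0.054 ] F [-0.044   0.9615  0.0893] w 0.0869
q [  7.5851  10.3676 -12.0272 126.5183   5.5554   7.1756 -92.7816]
rotvec deg tool [-0.01 -0.21  0.05]
shift cm (cur axes) [-0.04  0.02  0.08] (target axes) [-0.03  0.02  0.08] dist 0.001
```

View pics/top_j_z.png

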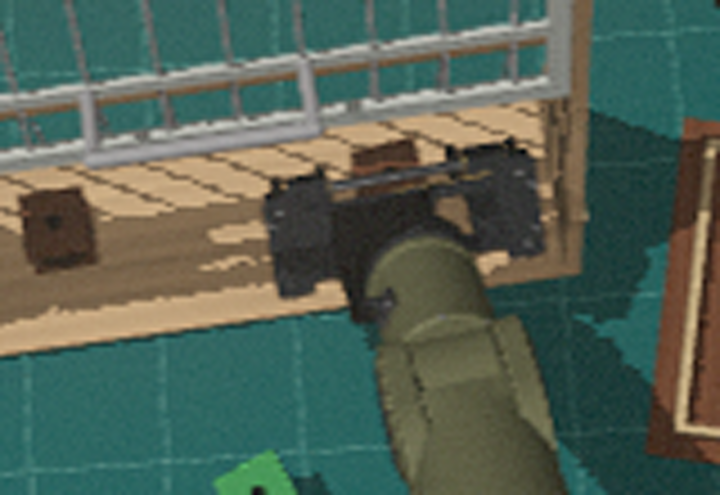

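View pics/side_j_z.png

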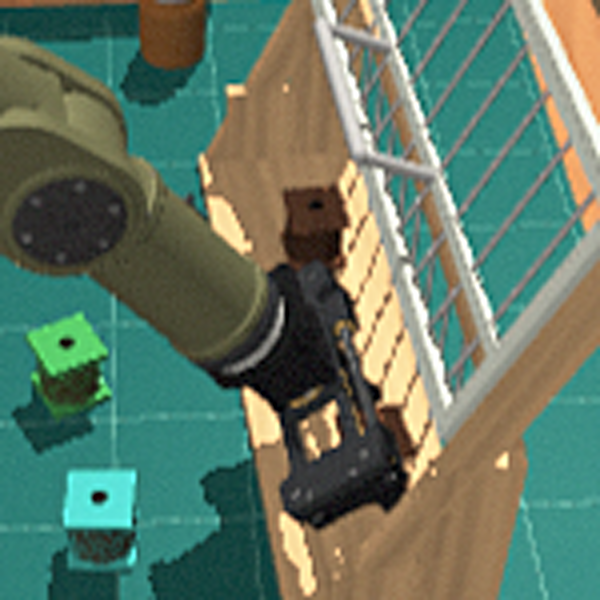

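Emit:
drive_tool:
  commands:
    - [0, 0, 0, 0, 0, 0, 0.7]
    - [0, 0, 0, 0, 0, 0, 0.5]
    - [0, 0, 0, 0, 0, 0, 0.3]
    - [0, 0, 0, 0, 0, 0, 0.2]
    - [0, 0, 0, 0, 0, 0, 0.2]
    - [0, 0, 0, 0, 0, 0, 0.2]
    - [0, 0, 0, 0, 0, 0, 0.2]
    - [0, 0, 0, 0, 0, 0, 0.2]
    - [0, 0, 0, 0, 0, 0, 0.2]
  force: 40

```text
time_s: 20.35
tool_pos: [0.6079, 0.021, 0.0944]
tool_rot: [180.0, -36.2, 6.0]
force: [-0.1, 0.1, -0.6]
grip_width: 0.0474
```

```bash
python3 - <<'E'
from h import *
o,Rm,g=st()
print('z up 1 cm in tool',Rm.inv().apply([0,0,1]),'back heading',Rm.inv().apply([-np.cos(.105),-np.sin(.105),0]))
E
```

```text
t 20.35 tcp [0.6079 0.021  0.0944] rot [179.9887 -36.1844   6.0377] grasp [0.6378 0.0241 0.0532] F [-0.1302  0.0869 -0.5656] w 0.0474
q [  7.5902  10.4424 -12.019  126.5346   5.6093   7.1136 -92.835 ]
z up 1 cm in tool [ 0.5904  0.0002 -0.8071] back heading [-0.8071 -0.0003 -0.5904]
```

Emit:
drive_tool:
  commands:
    - [0.3, 0, -0.4, 0, 0, 0, 0.2]
    - [0.6, 0, -0.8, 0, 0, 0, 0.2]
    - [0.6, 0, -0.8, 0, 0, 0, 0.2]
    - [0, 0, -2, 0, 0, 0, 0.2]
    - [0, 0, -2, 0, 0, 0, 0.2]
    - [0, 0, -2, 0, 0, 0, 0.2]
    - [0, 0, -2, 0, 0, 0, 0.2]
    - [0, 0, -2, 0, 0, 0, 0.2]
    - [0, 0, -2, 0, 0, 0, 0.2]
    - [0, 0, 0, 0, 0, 0, 0.2]

```text
time_s: 21.18
tool_pos: [0.5381, 0.0134, 0.2211]
tool_rot: [179.8, -36.6, 6.1]
force: [1.1, -0.7, -1.7]
grip_width: 0.0475
```

```bash
python3 - <<'E'
from h import *
o,Rm,g=st()
shot('k');crop('side','k',(150,60,400,260),3)
print('mv in tool', 100*Rm.inv().apply(boxp(.075,0,.15)-g))
togo(boxp(.075,0,.12),jawside(-13,36))
E
```

```text
t 21.18 tcp [0.5381 0.0134 0.2211] rot [179.845  -36.5808   6.1075] grasp [0.5683 0.0165 0.1801] F [ 1.1113 -0.6635 -1.6792] w 0.0475
q [ 14.7834 -10.7471 -16.6262 129.315  -11.9866  24.8458 -77.2723]
mv in tool [-0.4418 27.6595  3.4957]
t 21.28 tcp [0.5381 0.0136 0.2179] rot [179.9045 -36.3582   6.0924] grasp [0.5682 0.0167 0.1769] F [ 0.3244  0.8309 -1.5839] w 0.0477
q [ 14.7549 -10.4171 -16.652  129.367  -11.8869  24.6939 -77.3468]
rotvec deg tool [-11.18  -0.37  15.41]
shift cm (cur axes) [-1.83 26.71  5.73] (target axes) [ 5.19 24.63 10.78] dist 0.274
```

View pics/side_k_z.png

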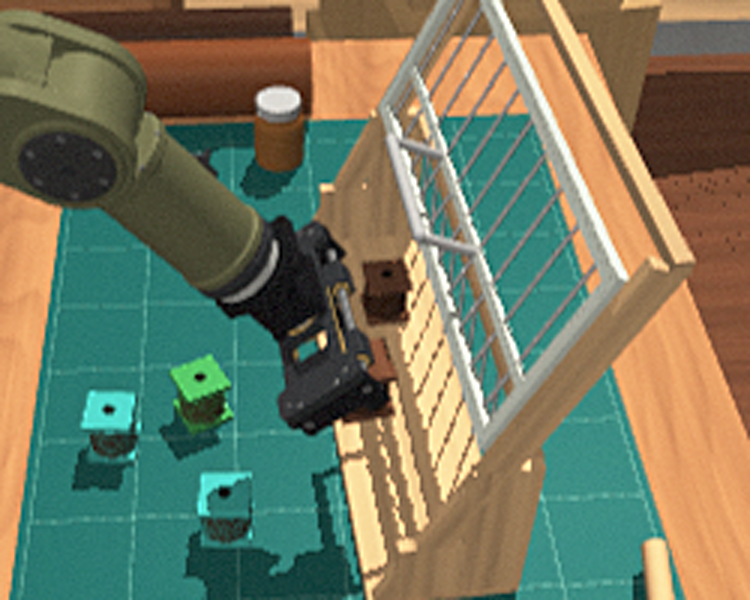

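Emit:
drive_tool:
  commands:
    - [0, 1.5, 0, 0, 0, 0, 0.2]
    - [0, 2.6, 0, 0, 0, 0, 0.2]
    - [0, 2.8, 0, 0, 0, 0, 0.2]
    - [0, 2.8, 0, 0, 0, 0, 0.2]
    - [0, 2.8, 0, 0, 0, 0, 0.2]
    - [0, 2.8, 0, 0, 0, 0, 0.2]
    - [0, 2.8, 0, 0, 0, 0, 0.2]
    - [0, 2.8, 0, 0, 0, 0, 0.2]
    - [0, 2.8, 0, 0, 0, 0, 0.2]
    - [0, 2, 0, 0, 0, 0, 0.2]
    - [0, 1, 0, 0, 0, 0, 0.2]
    - [0, 0, 0, -3.74, 0, 5.14, 0.2]
    - [0, 0, 0, -3.74, 0, 5.14, 0.2]
    - [0, 0, 0, -3.74, 0, 5.14, 0.2]
    - [0, 0, 0, 0, 0, 0, 0.2]
    - [0, 0, 0, 0, 0, 0, 0.2]

```text
time_s: 22.62
tool_pos: [0.5652, -0.2503, 0.2144]
tool_rot: [179.9, -35.8, -9.3]
force: [0.5, -0.3, -0.9]
grip_width: 0.0477
```

```bash
python3 - <<'E'
from h import *
shot('l');crop('side','l',(150,100,400,300),3)
togo(boxp(.075,0,.10),jawside(-13,36))
E
```

```text
t 22.72 tcp [ 0.565  -0.252   0.2149] rot [179.9631 -35.8249  -9.5386] grasp [ 0.5944 -0.257   0.1735] F [ 0.2176  0.5938 -1.2116] w 0.0475
q [ 17.098    0.7082   9.1961 119.7289 -22.247   26.6329 -56.2644]
rotvec deg tool [-1.99  0.17  2.8 ]
shift cm (cur axes) [-2.71 -0.53  7.12] (target axes) [-2.76 -0.64  7.09] dist 0.076
```

View pics/side_l_z.png

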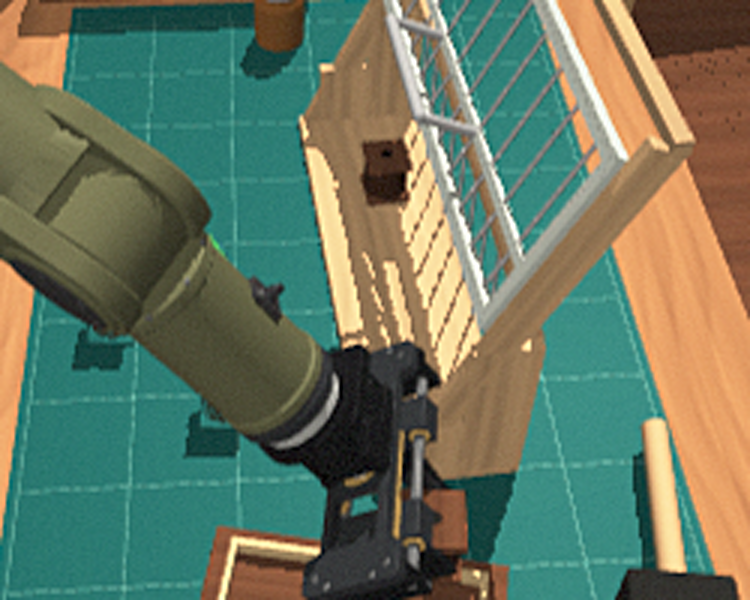

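View pics/top_l.png

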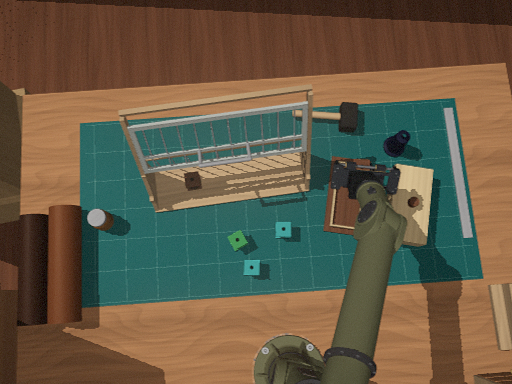

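Emit:
drive_tool:
  commands:
    - [0, -0.2, 0, -2, 0, 2.8, 0.2]
    - [-0.7, -0.2, 1.7, 0, 0, 0, 0.2]
    - [-0.7, -0.2, 1.8, 0, 0, 0, 0.2]
    - [-0.7, 0, 1.8, 0, 0, 0, 0.2]
    - [-0.6, 0, 1.7, 0, 0, 0, 0.2]
    - [0, 0, 0, 0, 0, 0, 0.2]
    - [0, 0, 0, 0, 0, 0, 0.2]

```text
time_s: 23.3
tool_pos: [0.5842, -0.251, 0.1415]
tool_rot: [-180.0, -35.7, -13.2]
force: [0.3, -0.2, -1.2]
grip_width: 0.0477
```

```bash
python3 - <<'E'
from h import *
shot('m');crop('side','m',(180,160,360,330),3.5);crop('top','m',(300,140,440,260),5)
togo(boxp(.07,0,.053),jawside(-13,36))
E
```

```text
t 23.4 tcp [ 0.5852 -0.2515  0.1439] rot [179.9709 -35.9489 -13.1493] grasp [ 0.6143 -0.2583  0.1026] F [-0.3243 -0.1442 -0.2242] w 0.0479
q [ 17.4685   8.2942   6.6593 121.2883 -25.8723  16.5273 -56.7569]
rotvec deg tool [ 0.12  0.05 -0.12]
shift cm (cur axes) [-3.33 -0.14  3.72] (target axes) [-3.34 -0.14  3.71] dist 0.05
```

View pics/side_m_z.png

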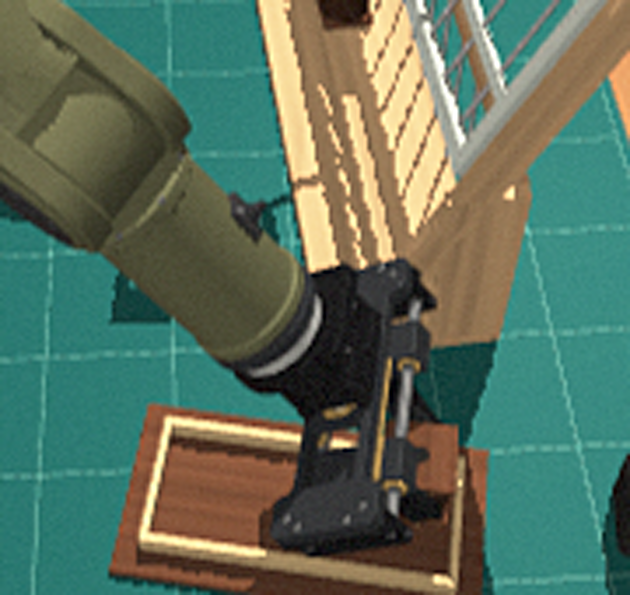

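View pics/top_m_z.png

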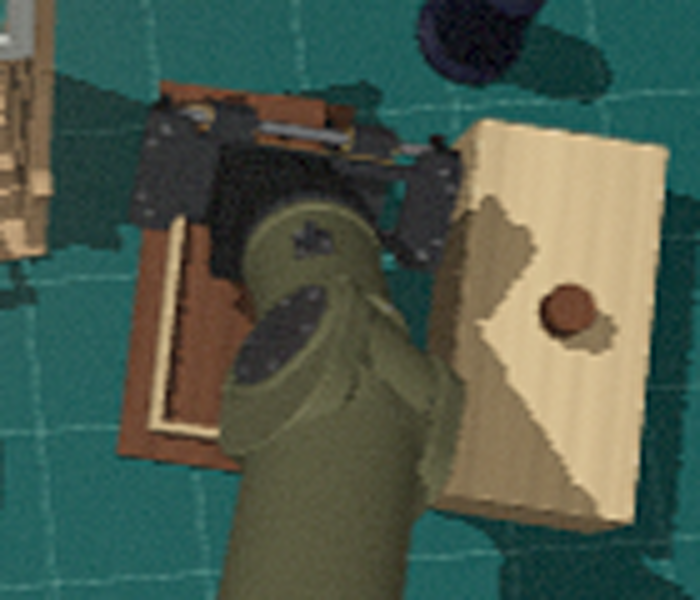

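Emit:
drive_tool:
  commands:
    - [-0.8, -0.1, 0.9, 0, 0, 0, 0.2]
    - [-0.8, 0, 0.9, 0, 0, 0, 0.2]
    - [-0.8, 0, 0.9, 0, 0, 0, 0.2]
    - [-0.6, 0, 0.6, 0, 0, 0, 0.2]
    - [-0.3, 0, 0.4, 0, 0, 0, 0.2]
    - [0, 0, 0, 0, 0, 0, 0.2]
    - [0, 0, 0, 0, 0, 0, 0.2]

```text
time_s: 23.98
tool_pos: [0.5806, -0.2491, 0.0946]
tool_rot: [180.0, -36.0, -13.2]
force: [0.9, -0.2, -1.0]
grip_width: 0.0473
```

```bash
python3 - <<'E'
from h import *
togo(boxp(.07,0,.0512),jawside(-13,36))
shot('n');crop('side','n',(180,160,360,330),3.5)
E
```

```text
t 23.98 tcp [ 0.5806 -0.2491  0.0946] rot [179.9812 -35.9616 -13.1512] grasp [ 0.6098 -0.2559  0.0533] F [ 0.9188 -0.2036 -0.9756] w 0.0473
q [ 23.8157  12.7093  -0.0926 123.2903 -36.0896  10.481  -45.7641]
rotvec deg tool [ 0.11  0.04 -0.12]
shift cm (cur axes) [-0.14 -0.    0.16] (target axes) [-0.14 -0.    0.16] dist 0.002
```

View pics/side_n_z.png

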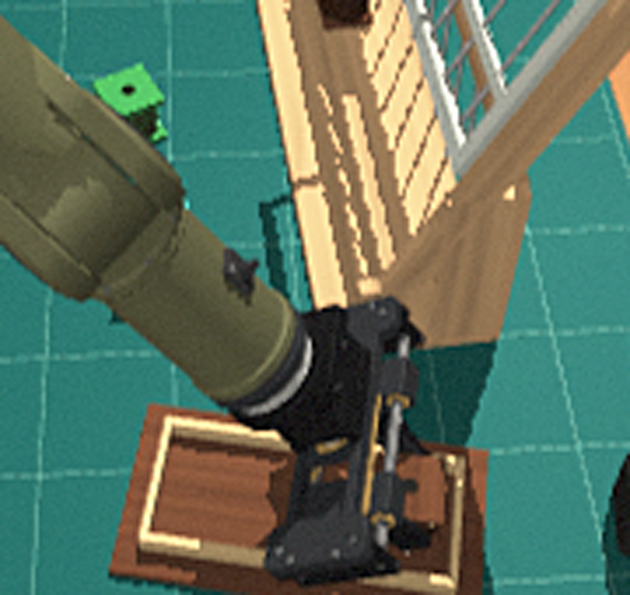

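Emit:
drive_tool:
  commands:
    - [-0.1, 0, 0.13, 0, 0, 0, 0.2]
    - [0, 0, 0, 0, 0, 0, 0.2]
    - [0, 0, 0, 0, 0, 0, 0.2]

```text
time_s: 24.33
tool_pos: [0.5806, -0.2487, 0.0926]
tool_rot: [180.0, -35.9, -13.1]
force: [-0.9, 0.1, 2.0]
grip_width: 0.047
```

Emit:
drive_tool:
  commands:
    - [0, 0, 0, 0, 0, 0, 0.55]
    - [0, 0, 0, 0, 0, 0, 0.6]
    - [0, 0, 0, 0, 0, 0, 0.7]
    - [0, 0, 0, 0, 0, 0, 0.8]
    - [0, 0, 0, 0, 0, 0, 0.85]
    - [0, 0, 0, 0, 0, 0, 0.85]
    - [0, 0, -1, 0, 0, 0, 0.85]
    - [0, 0, -2, 0, 0, 0, 0.85]
    - [0, 0, -2, 0, 0, 0, 0.85]
    - [0.6, 0, -2.5, 0, 0, 0, 0.85]
    - [1.2, 0, -2.5, 0, 0, 0, 1]
    - [1.2, 0, -2, 0, 0, 0, 1]
    - [1.2, 0, -2, 0, 0, 0, 1]
    - [0, 0, 0, 0, 0, 0, 1]

```text
time_s: 25.5
tool_pos: [0.5356, -0.2388, 0.2365]
tool_rot: [179.9, -36.5, -13.1]
force: [1.4, -0.5, 1.2]
grip_width: 0.0858
```

```bash
python3 - <<'E'
from h import *
st();shot('o');crop('side','o',(180,130,360,330),3)
E
```

```text
t 25.5 tcp [ 0.5356 -0.2388  0.2365] rot [179.8868 -36.4584 -13.0965] grasp [ 0.5651 -0.2457  0.1955] F [ 1.4211 -0.4836  1.2385] w 0.0858
q [ 17.458   -5.4736   7.1556 123.0691 -13.5456  27.133  -68.2182]
```

View pics/side_o_z.png

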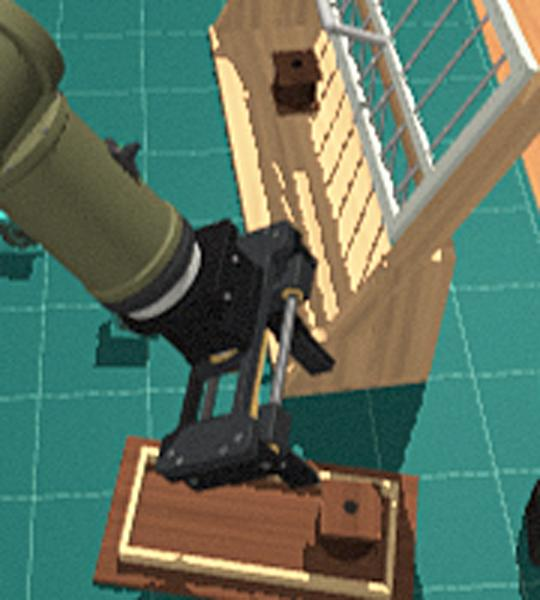

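View pics/top_o.png

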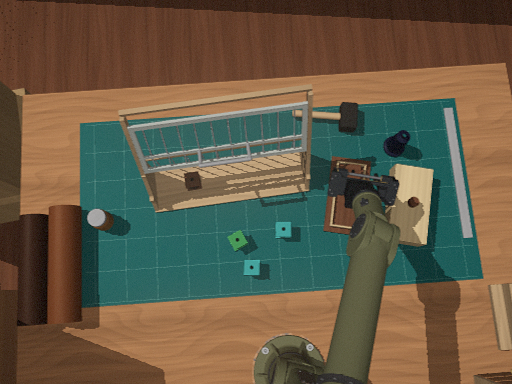

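```bash
python3 - <<'E'
from h import *
crop('top','o',(150,150,330,230),4);crop('side','o',(250,130,310,200),8)
Rt=jawside(5,36);z=Rt.as_matrix()[:,2]
togo(np.array([.621,.266,.053])-.12*z,Rt)
E
```

```text
t 25.6 tcp [ 0.5338 -0.2377  0.2312] rot [179.9889 -36.0048 -13.1193] grasp [ 0.563  -0.2445  0.19  ] F [ 0.6548  0.6184 -0.0656] w 0.0867
q [ 17.4572  -5.2271   7.1549 123.3369 -13.6469  27.0926 -68.1077]
rotvec deg tool [ 10.66  -0.   -14.66]
shift cm (cur axes) [-12.45 -47.91  -4.13] (target axes) [  0.11 -49.42   5.01] dist 0.497
```

View pics/side_o_z.png

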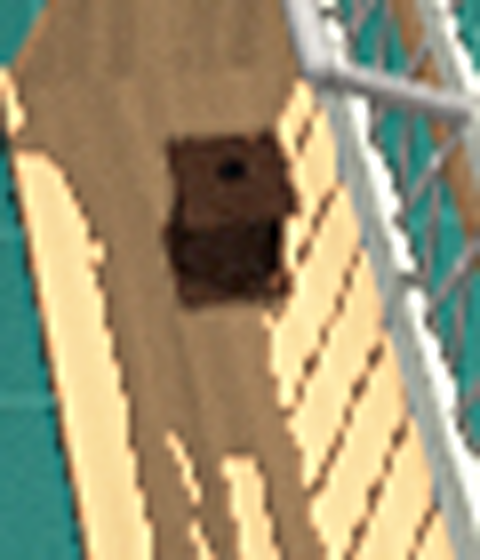

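View pics/top_o_z.png

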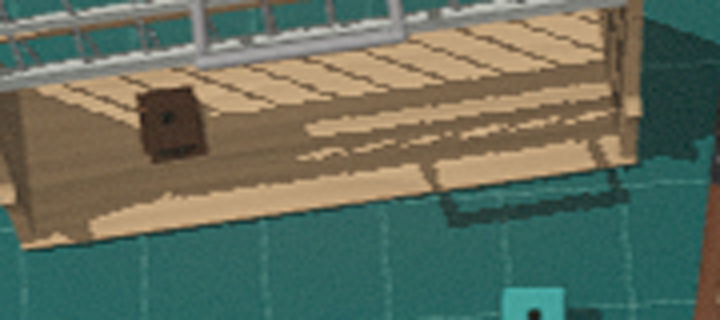

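```bash
python3 - <<'E'
from h import *
print(onz('top',(191.9,179.4),.064),onz('side',(278.9,151.1),.064),tri((191.9,179.4),(278.9,151.1)))
E
```

```text
[0.6185 0.2677 0.064 ] [0.6212 0.2681 0.064 ] (array([0.6199, 0.2679, 0.0638]), np.float64(0.002663496510177527))
```

Emit:
drive_tool:
  commands:
    - [0, 0, 0, 3.55, 0, -4.85, 1]
    - [0, 0, 0, 3.55, 0, -4.85, 1]
    - [0, 0, 0, 3.55, 0, -4.85, 1]
    - [0, -3.4, 0, 0, 0, 0, 1]
    - [0, -3.4, 0, 0, 0, 0, 1]
    - [0, -3.4, 0, 0, 0, 0, 1]
    - [0, -3.4, 0, 0, 0, 0, 1]
    - [0, -3.4, 0, 0, 0, 0, 1]
    - [0, -3.4, 0, 0, 0, 0, 1]
    - [0, -3.4, 0, 0, 0, 0, 1]
    - [0, -3.4, 0, 0, 0, 0, 1]
    - [0, -3.4, 0, 0, 0, 0, 1]
    - [0, -3.4, 0, 0, 0, 0, 1]
    - [0, -3.4, 0, 0, 0, 0, 1]
    - [0, -3.4, 0, 0, 0, 0, 1]
    - [0, -3.4, 0, 0, 0, 0, 1]
    - [0, -3.4, 0, 0, 0, 0, 1]
    - [0, 0, 0, 0, 0, 0, 1]
    - [0, 0, 0, 0, 0, 0, 1]

```text
time_s: 27.18
tool_pos: [0.5216, 0.2404, 0.2284]
tool_rot: [-179.8, -35.4, 1.3]
force: [0.5, -1.0, -0.3]
grip_width: 0.0871
```

```bash
python3 - <<'E'
from h import *
Rt=jawside(5,36)
togo(np.array([.621,.268,.053]),Rt)
shot('p')
E
```

```text
t 27.18 tcp [0.5216 0.2404 0.2284] rot [-179.7786  -35.3658    1.3366] grasp [0.5511 0.2413 0.1868] F [ 0.491  -0.9829 -0.2807] w 0.0871
q [  17.5926   -3.6336  -52.896   120.7383   29.1263   34.8417 -144.8063]
rotvec deg tool [ 1.92  0.63 -2.98]
shift cm (cur axes) [-2.04 -2.27 15.  ] (target axes) [-2.1  -1.88 15.05] dist 0.153
```

View pics/side_p.png

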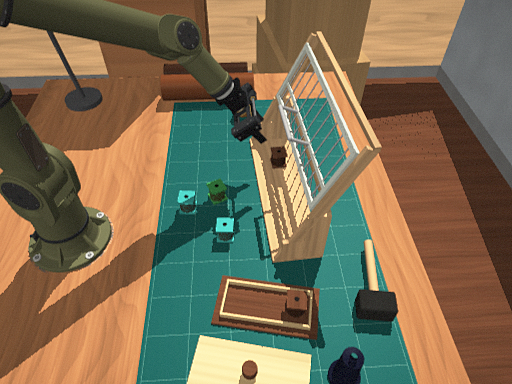

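Emit:
drive_tool:
  commands:
    - [-2, 0, -0.5, 0, 0, 0, 1]
    - [-2, 0, -0.5, 0, 0, 0, 1]
    - [0, 0, 0, 0, 0, -6.9, 1]
    - [0, 0, 0, 0, 0, -6.9, 1]
    - [0, 0, 0, 0, 0, -6.9, 1]
    - [0, 0, 0, 0, 0, -6.9, 1]
    - [0, 0, 0, 0, 0, -6.9, 1]
    - [0, 0, 0, 0, 0, -6.9, 1]
    - [0, 0, 0, 0, 0, -6.9, 1]
    - [0, 0, 0, 0, 0, -6.9, 1]
    - [0, 0, 0, 0, 0, -6.9, 1]
    - [0, 0, 0, 0, 0, -6.9, 1]

```text
time_s: 28.28
tool_pos: [0.4846, 0.235, 0.2141]
tool_rot: [146.3, -11.9, 73.9]
force: [-0.1, -0.6, 0.1]
grip_width: 0.0872
```

```bash
python3 - <<'E'
from h import *
Rt=jawside(5,36,-1)
togo(np.array([.621,.268,.053]),Rt)
E
```

```text
t 28.28 tcp [0.4846 0.235  0.2141] rot [146.3107 -11.914   73.918 ] grasp [0.5142 0.2356 0.1726] F [-0.062  -0.5504  0.0826] w 0.0872
q [  6.1562  -7.6336 -43.5579 125.7139  28.3592  33.9893 -78.2811]
rotvec deg tool [  -2.01    1.87 -113.95]
shift cm (cur axes) [ 3.27  0.64 15.98] (target axes) [-1.76  2.1  16.09] dist 0.163
```

Emit:
drive_tool:
  commands:
    - [0, 0, 0, 0, 0, -6.9, 1]
    - [0, 0, 0, 0, 0, -6.9, 1]
    - [0, 0, 0, 0, 0, -6.9, 1]
    - [0, 0, 0, 0, 0, -6.9, 1]
    - [0, 0, 0, 0, 0, -6.9, 1]
    - [0, 0, 0, 0, 0, -6.9, 1]
    - [0, 0, 0, 0, 0, -6.9, 1]
    - [0, 0, 0, 0, 0, -6.9, 1]
    - [0, 0, 0, 0, 0, -6.9, 1]
    - [0, 0, 0, 0, 0, -6.9, 1]
    - [0, 0, 0, 0, 0, -6.9, 1]
    - [0, 0, 0, 0, 0, -6.9, 1]
    - [0, 0, 0, 0, 0, -6.9, 1]
    - [0, 0, 0, 0, 0, -6.9, 1]
    - [0, 0, 0, 0, 0, -6.9, 1]
    - [0, 0, 0, 0, 0, 0, 1]
    - [0, 0, 0, 0, 0, 0, 1]

```text
time_s: 29.7
tool_pos: [0.4845, 0.2358, 0.2143]
tool_rot: [174.4, 35.1, 171.6]
force: [0.9, -1.2, -1.1]
grip_width: 0.0869
```

```bash
python3 - <<'E'
from h import *
Rt=jawside(5,36,-1)
togo(np.array([.621,.268,.053]),Rt)
E
```

```text
t 29.7 tcp [0.4845 0.2358 0.2143] rot [174.413   35.1238 171.5572] grasp [0.5141 0.2364 0.1728] F [ 0.9499 -1.2181 -1.1138] w 0.0869
q [ -5.057   -6.9565 -33.3782 125.9601  31.0481  34.8627  22.2974]
rotvec deg tool [ -2.25  -0.34 -10.96]
shift cm (cur axes) [-1.37  2.95 16.  ] (target axes) [-1.75  2.02 16.11] dist 0.163
```

Emit:
drive_tool:
  commands:
    - [0, 0, 0, -1.1, -0.2, -5.5, 1]
    - [0, 0, 0, -1.1, -0.2, -5.4, 1]
    - [-0.9, 1, 0, 0, 0, 0, 1]
    - [-0.9, 1, 0, 0, 0, 0, 1]
    - [0, 0, 2, 0, 0, 0, 1]
    - [0, 0, 2, 0, 0, 0, 1]
    - [0, 0, 2, 0, 0, 0, 1]
    - [0, 0, 2, 0, 0, 0, 1]
    - [0, 0, 2, 0, 0, 0, 1]
    - [0, 0, 0, 0, 0, 0, 1]
    - [0, 0, 0, 0, 0, 0, 1]

```text
time_s: 30.62
tool_pos: [0.5555, 0.2628, 0.1432]
tool_rot: [-179.9, 35.9, -174.9]
force: [-0.9, 0.4, 0.8]
grip_width: 0.0867
```

```bash
python3 - <<'E'
from h import *
Rt=jawside(5,36,-1)
togo(np.array([.621,.268,.053]),Rt)
shot('q');crop('top','q',(140,130,300,240),4.5);crop('side','q',(200,70,350,220),4)
E
```

```text
t 30.62 tcp [0.5555 0.2628 0.1432] rot [-179.9098   35.9362 -174.9042] grasp [0.5853 0.2654 0.1019] F [-0.8819  0.4454  0.8428] w 0.0867
q [ -6.7324   9.2583 -31.1409 121.556   53.0364  28.5982  16.0401]
rotvec deg tool [-0.03 -0.06  0.08]
shift cm (cur axes) [-0.02 -0.05  6.06] (target axes) [-0.02 -0.05  6.06] dist 0.061
```

View pics/top_q_z.png

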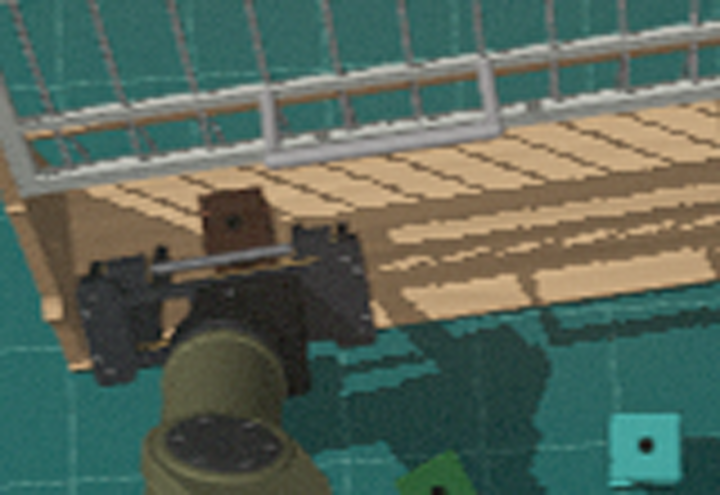

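View pics/side_q_z.png

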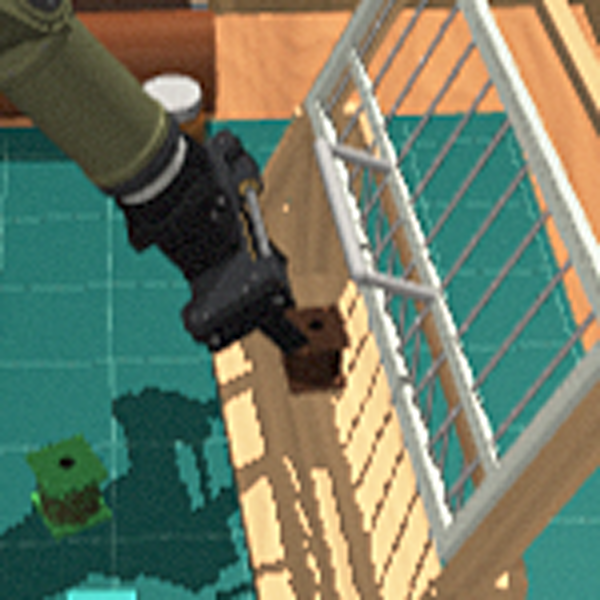

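Emit:
drive_tool:
  commands:
    - [0, 0, 1.5, 0, 0, 0, 1]
    - [0, 0, 1.5, 0, 0, 0, 1]
    - [0, 0, 1.5, 0, 0, 0, 1]
    - [0, 0, 1, 0, 0, 0, 1]
    - [0, 0, 0.5, 0, 0, 0, 1]
    - [0, 0, 0, 0, 0, 0, 0.8]
    - [0, 0, 0, 0, 0, 0, 0.7]
    - [0, 0, 0, 0, 0, 0, 0.5]
    - [0, 0, 0, 0, 0, 0, 0.3]
    - [0, 0, 0, 0, 0, 0, 0.2]
    - [0, 0, 0, 0, 0, 0, 0.2]
    - [0, 0, 0, 0, 0, 0, 0.2]
    - [0, 0, 0, 0, 0, 0, 0.2]
    - [0, 0, 0, 0, 0, 0, 0.2]
    - [0, 0, 0, 0, 0, 0, 0.2]
  force: 40

```text
time_s: 31.97
tool_pos: [0.5914, 0.2665, 0.0966]
tool_rot: [-179.8, 36.1, -174.7]
force: [-2.7, -3.1, 5.0]
grip_width: 0.0475
```

```bash
python3 - <<'E'
from h import *
st()
E
```

```text
t 31.97 tcp [0.5914 0.2665 0.0966] rot [-179.8133   36.1479 -174.7304] grasp [0.6213 0.2691 0.0554] F [-2.6865 -3.1358  4.9619] w 0.0475
q [ -9.6245  17.3334 -26.9513 119.0239  65.5546  26.5018   6.204 ]
```

Emit:
drive_tool:
  commands:
    - [-0.3, 0, -0.4, 0, 0, 0, 0.2]
    - [-0.6, 0, -0.8, 0, 0, 0, 0.2]
    - [-0.6, 0, -0.8, 0, 0, 0, 0.2]
    - [0, 0, 0, 0, 0, 0, 0.2]

```text
time_s: 32.3
tool_pos: [0.5919, 0.2683, 0.1229]
tool_rot: [180.0, 36.2, -174.7]
force: [1.2, 0.6, -0.9]
grip_width: 0.0475
```

```bash
python3 - <<'E'
from h import *
st()
shot('r');crop('side','r',(200,70,350,220),4)
E
```

```text
t 32.3 tcp [0.5919 0.2683 0.1229] rot [ 179.9841   36.2277 -174.7307] grasp [0.6219 0.2711 0.0818] F [ 1.2016  0.6406 -0.8585] w 0.0475
q [ -7.5802  14.9924 -29.0807 118.1518  59.3603  27.6485  12.504 ]
```

View pics/side_r_z.png

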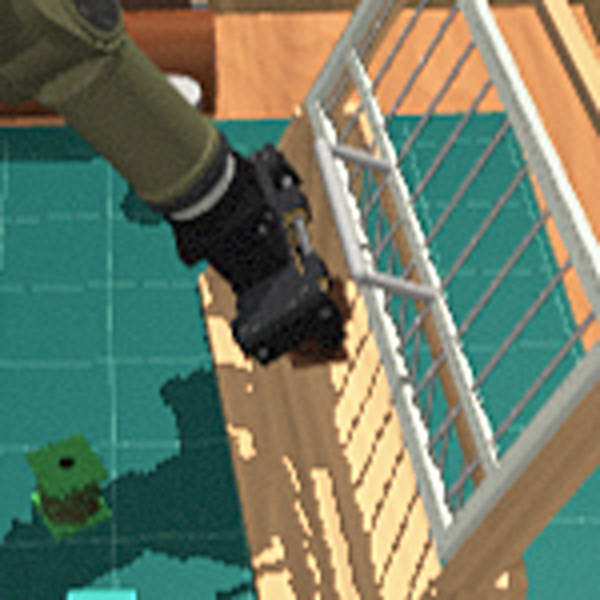

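Emit:
drive_tool:
  commands:
    - [0, 0, -2, 0, 0, 0, 0.2]
    - [0, 0, -2, 0, 0, 0, 0.2]
    - [0, 0, -2, 0, 0, 0, 0.2]
    - [0, 0, -2, 0, 0, 0, 0.2]
    - [0, 0, -2, 0, 0, 0, 0.2]
    - [0, 0, -1, 0, 0, 0, 0.2]
    - [0, -1.5, 0, 0, 0, 0, 0.2]
    - [0, -2.5, 0, 0, 0, 0, 0.2]
    - [0, -3, 0, 0, 0, 0, 0.2]
    - [0, -3, 0, 0, 0, 0, 0.2]
    - [0, -3, 0, 0, 0, 0, 0.2]
    - [0, -3, 0, 0, 0, 0, 0.2]
    - [0, -3, 0, 0, 0, 0, 0.2]
    - [0, -3, 0, 0, 0, 0, 0.2]

```text
time_s: 33.57
tool_pos: [0.546, 0.0407, 0.2093]
tool_rot: [-179.9, 36.0, -174.7]
force: [0.6, -0.2, -1.9]
grip_width: 0.0476
```

```bash
python3 - <<'E'
from h import *
shot('s',('side',))
togo(boxp(.013,0,.15),jawside(-13,36,-1))
E
```

```text
t 33.62 tcp [0.5464 0.0337 0.2091] rot [-179.7389   35.9747 -175.0786] grasp [0.5762 0.036  0.1678] F [ 1.0041 -5.4114 -1.1022] w 0.0476
q [  1.9978  -8.4495  -8.561  128.9974   0.3952  23.4094  87.6466]
rotvec deg tool [10.27  0.01 14.5 ]
shift cm (cur axes) [  4.65 -26.73  -1.06] (target axes) [ -2.17 -26.8    3.78] dist 0.271
```

View pics/side_s.png

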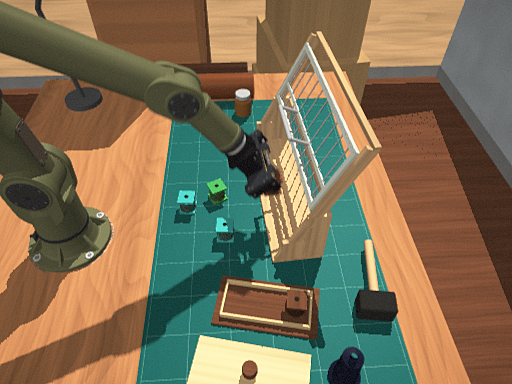

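Emit:
drive_tool:
  commands:
    - [0, -1, -0.7, 0, 0, 0, 0.2]
    - [0, -2.2, -0.7, 0, 0, 0, 0.2]
    - [0, -2.8, 0, 0, 0, 0, 0.2]
    - [0, -2.8, 0, 0, 0, 0, 0.2]
    - [0, -2.8, 0, 0, 0, 0, 0.2]
    - [0, -2.8, 0, 0, 0, 0, 0.2]
    - [0, -2.8, 0, 0, 0, 0, 0.2]
    - [0, -2.8, 0, 0, 0, 0, 0.2]
    - [0, -2.8, 0, 0, 0, 0, 0.2]
    - [0, -2.2, 0, 0, 0, 0, 0.2]
    - [0, -1.2, 0, 0, 0, 0, 0.2]
    - [0, 0, 0, 3.43, 0, 4.83, 0.2]
    - [0, 0, 0, 3.43, 0, 4.83, 0.2]
    - [0, 0, 0, 3.43, 0, 4.83, 0.2]
    - [0, 0, 0, 0, 0, 0, 0.2]
    - [0, 0, 0, 0, 0, 0, 0.2]

```text
time_s: 34.95
tool_pos: [0.5613, -0.2185, 0.2201]
tool_rot: [-180.0, 35.7, 171.4]
force: [-0.3, -0.3, -2.0]
grip_width: 0.0474
```

```bash
python3 - <<'E'
from h import *
shot('t');crop('side','t',(180,130,360,330),3)
togo(boxp(.013,0,.1),jawside(-13,36,-1))
E
```

```text
t 35.05 tcp [ 0.5613 -0.2198  0.2207] rot [179.9862  35.7234 171.243 ] grasp [ 0.5907 -0.2243  0.1793] F [-0.3315 -0.2133 -0.6898] w 0.0475
q [  2.6549  -2.3914  20.0093 121.8222 -16.7481  26.55   116.8919]
rotvec deg tool [ 2.5  -0.28  3.44]
shift cm (cur axes) [ 7.35 -2.2   4.49] (target axes) [ 7.24 -2.44  4.56] dist 0.089
```

View pics/side_t_z.png

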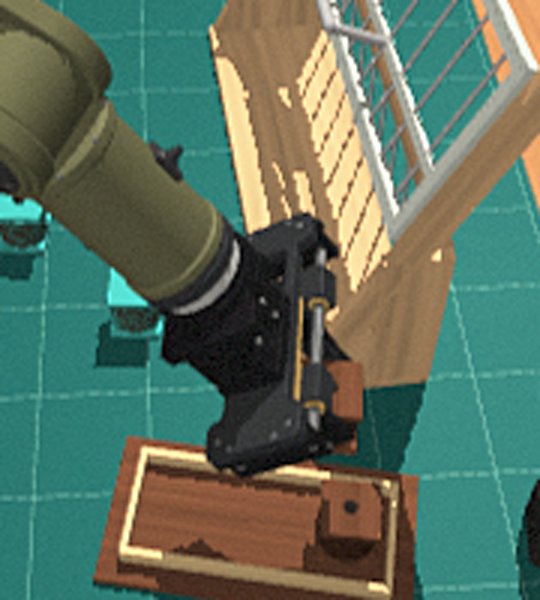

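```bash
python3 - <<'E'
from h import *
p=onz('side',(180+350/3,130+506/3),.062);c=np.load('lid.npy');d=p[:2]-c[:2];print(p,d@[np.cos(c[2]),np.sin(c[2])],d@[-np.sin(c[2]),np.cos(c[2])])
togo(boxp(.008,0,.13),jawside(-13,36,-1))
E
```

```text
[ 0.6111 -0.254   0.062 ] 0.07099671077336564 0.002037514249490797
t 35.05 tcp [ 0.5613 -0.2198  0.2207] rot [179.9862  35.7234 171.243 ] grasp [ 0.5907 -0.2243  0.1793] F [-0.3315 -0.2133 -0.6898] w 0.0475
q [  2.6549  -2.3914  20.0093 121.8222 -16.7481  26.55   116.8919]
rotvec deg tool [ 2.5  -0.28  3.44]
shift cm (cur axes) [ 6.01 -2.16  1.77] (target axes) [ 5.88 -2.44  1.84] dist 0.066
```

Emit:
drive_tool:
  commands:
    - [0, 0, 0, 2.5, 0, 3.4, 0.2]
    - [1.5, -0.8, 0.4, 0, 0, 0, 0.2]
    - [1.5, -0.8, 0.4, 0, 0, 0, 0.2]
    - [1.5, -0.8, 0.5, 0, 0, 0, 0.2]
    - [1.4, 0, 0.5, 0, 0, 0, 0.2]
    - [0, 0, 0, 0, 0, 0, 0.2]
    - [0, 0, 0, 0, 0, 0, 0.2]

```text
time_s: 35.63
tool_pos: [0.5192, -0.2352, 0.1714]
tool_rot: [180.0, 35.7, 167.3]
force: [0.7, 0.3, -1.1]
grip_width: 0.0472
```

```bash
python3 - <<'E'
from h import *
shot('u');crop('side','u',(180,130,360,330),3)
togo(boxp(.011,0,.0545),jawside(-13,36,-1))
E
```

```text
t 35.73 tcp [ 0.5209 -0.2353  0.1733] rot [-179.9487   35.8631  167.3929] grasp [ 0.55   -0.2418  0.132 ] F [ 0.5846  0.635  -1.3394] w 0.0476
q [  3.4863  -2.7452  21.8306 128.4557 -19.3449  20.0085 119.1874]
rotvec deg tool [ 0.18 -0.14  0.32]
shift cm (cur axes) [ 4.37 -0.01  6.41] (target axes) [ 4.38 -0.02  6.4 ] dist 0.078
```

View pics/side_u_z.png

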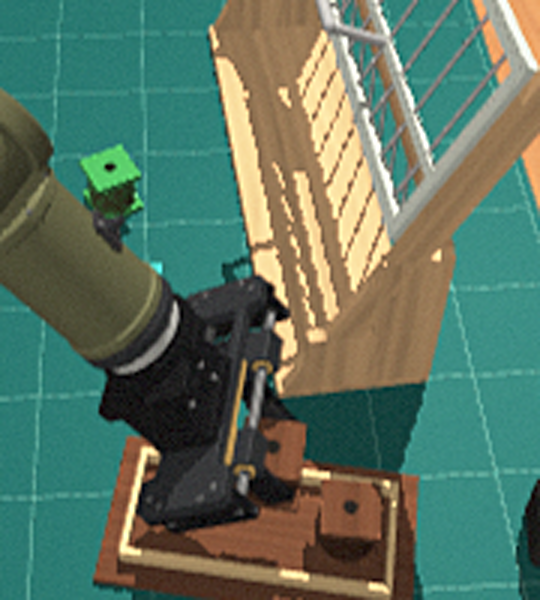

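Emit:
drive_tool:
  commands:
    - [0.62, 0, 0.91, 0.2, 0, 0.3, 0.2]
    - [0.62, 0, 0.91, 0, 0, 0, 0.2]
    - [0.62, 0, 0.91, 0, 0, 0, 0.2]
    - [0.62, 0, 0.91, 0, 0, 0, 0.2]
    - [0.62, 0, 0.91, 0, 0, 0, 0.2]
    - [0.62, 0, 0.91, 0, 0, 0, 0.2]
    - [0.4, 0, 0.6, 0, 0, 0, 0.2]
    - [0, 0, 0, 0, 0, 0, 0.2]
    - [0, 0, 0, 0, 0, 0, 0.2]

```text
time_s: 36.48
tool_pos: [0.5226, -0.2355, 0.0995]
tool_rot: [-180.0, 35.8, 167.0]
force: [0.3, -0.7, -1.4]
grip_width: 0.0475
```

```bash
python3 - <<'E'
from h import *
shot('v');crop('side','v',(180,130,360,330),3)
togo(boxp(.011,0,.0534),jawside(-13,36,-1))
E
```

```text
t 36.58 tcp [ 0.5227 -0.2357  0.1   ] rot [-179.9687   35.8656  167.0153] grasp [ 0.5518 -0.2424  0.0587] F [ 0.1186  0.2521 -0.9696] w 0.0475
q [  6.5646   5.8516  19.4703 131.099  -48.8797  12.1296 147.6623]
rotvec deg tool [-0.02 -0.13  0.01]
shift cm (cur axes) [ 0.29 -0.02  0.45] (target axes) [ 0.3  -0.02  0.45] dist 0.005
```

View pics/side_v_z.png

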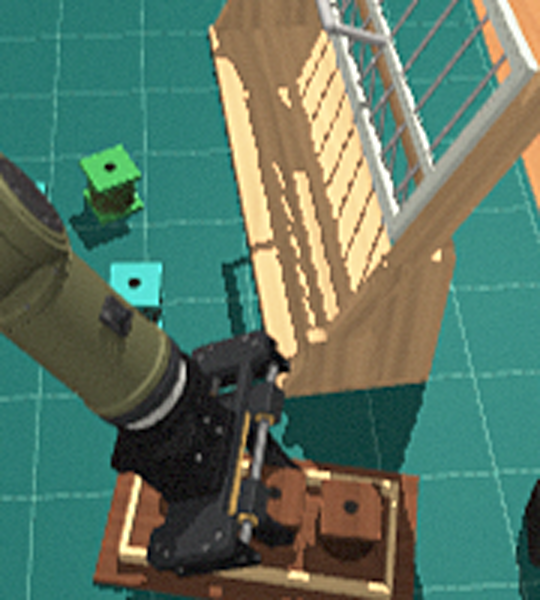

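Emit:
drive_tool:
  commands:
    - [0.2, 0, 0.28, 0, 0, 0, 0.2]
    - [0.1, 0, 0.12, 0, 0, 0, 0.2]
    - [0, 0, 0, 0, 0, 0, 0.2]

```text
time_s: 36.83
tool_pos: [0.5223, -0.2354, 0.0948]
tool_rot: [180.0, 35.9, 167.0]
force: [-0.2, 0.3, -0.2]
grip_width: 0.0475
```

```bash
python3 - <<'E'
from h import *
st()
E
```

```text
t 36.83 tcp [ 0.5223 -0.2354  0.0948] rot [179.9933  35.8559 166.9841] grasp [ 0.5515 -0.2421  0.0535] F [-0.2409  0.2921 -0.2049] w 0.0475
q [  8.1697   6.4493  17.8365 131.241  -51.6926  11.656  150.464 ]
```

Emit:
drive_tool:
  commands:
    - [0.06, 0, 0.08, 0, 0, 0, 0.2]
    - [0, 0, 0, 0, 0, 0, 0.2]
    - [0, 0, 0, 0, 0, 0, 0.55]
    - [0, 0, 0, 0, 0, 0, 0.6]
    - [0, 0, 0, 0, 0, 0, 0.7]
    - [0, 0, 0, 0, 0, 0, 0.8]
    - [0, 0, 0, 0, 0, 0, 0.85]
    - [0, 0, 0, 0, 0, 0, 0.85]
    - [0, 0, -1, 0, 0, 0, 0.85]
    - [0, 0, -2, 0, 0, 0, 0.85]
    - [0, 0, -2, 0, 0, 0, 0.85]
    - [-0.8, 0, -2, 0, 0, 0, 0.85]
    - [-1.2, 0, -1.7, 0, 0, 0, 1]
    - [-1.2, 0, -1.7, 0, 0, 0, 1]
    - [-1.2, 0, -1.7, 0, 0, 0, 1]
    - [0, 0, 0, 0, 0, 0, 1]

```text
time_s: 38.17
tool_pos: [0.4896, -0.2287, 0.2222]
tool_rot: [-179.9, 36.3, 167.0]
force: [1.5, 0.4, 0.5]
grip_width: 0.0857
```

```bash
python3 - <<'E'
from h import *
st();shot('w');crop('side','w',(180,130,360,330),3)
E
```

```text
t 38.17 tcp [ 0.4896 -0.2287  0.2222] rot [-179.9219   36.2613  166.9923] grasp [ 0.519  -0.2355  0.1811] F [1.5147 0.3657 0.4932] w 0.0857
q [  7.901  -11.3888  17.1531 129.357   -9.3085  26.3249 109.8113]
```

View pics/side_w_z.png

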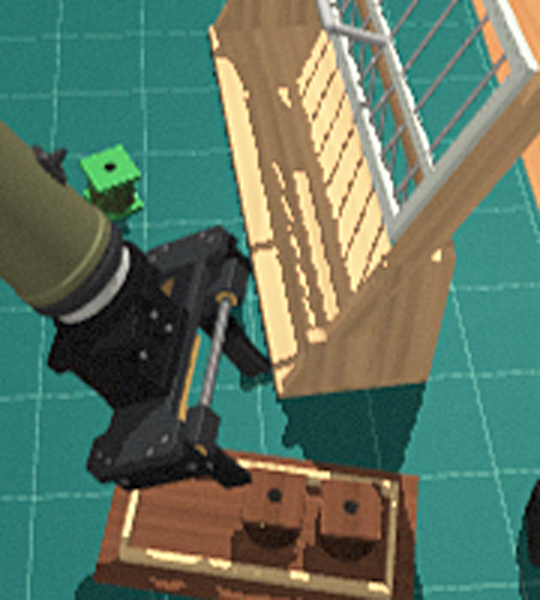

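View pics/top_w.png

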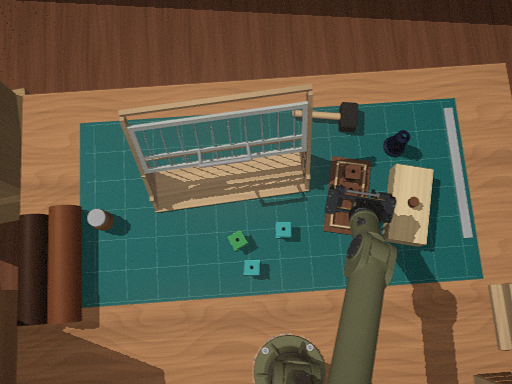

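```bash
python3 - <<'E'
from h import *
togo([.4893,-.4243,.2765],jawside(-13,0,-1))
togo([.4893,-.4243,.2765],jawfwd(-13,0))
E
```

```text
t 38.27 tcp [ 0.4877 -0.2276  0.2175] rot [179.9894  35.8452 166.961 ] grasp [ 0.5168 -0.2344  0.1762] F [-0.2216  0.9379  0.1281] w 0.0871
q [  7.8457 -11.1797  17.237  129.6248  -9.4254  26.2847 109.9308]
rotvec deg tool [-0.   35.85 -0.03]
shift cm (cur axes) [-10.16 -19.12  -6.23] (target axes) [ -4.58 -19.12 -11.  ] dist 0.225
t 38.27 tcp [ 0.4877 -0.2276  0.2175] rot [179.9894  35.8452 166.961 ] grasp [ 0.5168 -0.2344  0.1762] F [-0.2216  0.9379  0.1281] w 0.0871
q [  7.8457 -11.1797  17.237  129.6248  -9.4254  26.2847 109.9308]
rotvec deg tool [28.07 28.07 86.75]
shift cm (cur axes) [-10.16 -19.12  -6.23] (target axes) [-19.12   4.58 -11.  ] dist 0.225
```

Emit:
drive_tool:
  commands:
    - [0, 0, 0, 0, 7.1, 0, 1]
    - [0, 0, 0, 0, 7.1, 0, 1]
    - [0, 0, 0, 0, 7.1, 0, 1]
    - [0, 0, 0, 0, 7.1, 0, 1]
    - [0, 0, 0, 0, 7.1, 0, 1]
    - [0, 0, -2.7, 0, 0.3, 0, 1]
    - [0, 0, -2.7, 0, 0, 0, 1]
    - [0, 0, -2.8, 0, 0, 0, 1]
    - [0, 0, -2.8, 0, 0, 0, 1]
    - [0, 0, 0, 0, 0, 6.92, 1]
    - [0, 0, 0, 0, 0, 6.92, 1]
    - [0, 0, 0, 0, 0, 6.92, 1]
    - [0, 0, 0, 0, 0, 6.92, 1]
    - [0, 0, 0, 0, 0, 6.92, 1]
    - [0, 0, 0, 0, 0, 6.92, 1]
    - [0, 0, 0, 0, 0, 6.92, 1]
    - [0, 0, 0, 0, 0, 6.92, 1]

```text
time_s: 39.68
tool_pos: [0.487, -0.2271, 0.3245]
tool_rot: [-179.8, -0.2, 111.3]
force: [0.1, -0.1, 0.1]
grip_width: 0.087
```

Emit:
drive_tool:
  commands:
    - [0, 0, 0, 0, 0, 6.92, 0.9]
    - [0, 0, 0, 0, 0, 6.92, 0.8]
    - [0, 0, 0, 0, 0, 6.92, 0.7]
    - [0, 0, 0, 0, 0, 6.92, 0.7]
    - [0, 0, 0, 0, 0, 6.92, 0.7]
    - [-2.7, 0.65, 0, 0, 0, 0, 0.7]
    - [-2.7, 0.65, 0, 0, 0, 0, 0.7]
    - [-2.7, 0.65, 0, 0, 0, 0, 0.7]
    - [-2.7, 0.65, 0, 0, 0, 0, 0.7]
    - [-2.7, 0.65, 0, 0, 0, 0, 0.7]
    - [-2.7, 0.65, 0, 0, 0, 0, 0.7]
    - [-2.7, 0.65, 0, 0, 0, 0, 0.7]
    - [0, 0, 0, 0, 0, 0, 0.7]
    - [0, 0, 0, 0, 0, 0, 0.7]

```text
time_s: 40.85
tool_pos: [0.4881, -0.4233, 0.3239]
tool_rot: [-179.7, -0.0, 76.8]
force: [0.6, 0.2, 0.6]
grip_width: 0.0606
```

```bash
python3 - <<'E'
from h import *
togo([.4893,-.4243,.107],jawfwd(-13,0))
shot('x');crop('top','x',(300,120,460,260),4)
E
```

```text
t 40.85 tcp [ 0.4881 -0.4233  0.3239] rot [-179.7028   -0.0346   76.8207] grasp [ 0.4878 -0.4232  0.2729] F [0.6226 0.1643 0.5973] w 0.0606
q [19.0958 18.1055 25.0271 81.7062 -7.5075 82.1359 30.9158]
rotvec deg tool [-0.3  -0.04 -0.18]
shift cm (cur axes) [-0.08  0.23 16.59] (target axes) [-0.07  0.14 16.59] dist 0.166
```

View pics/top_x_z.png

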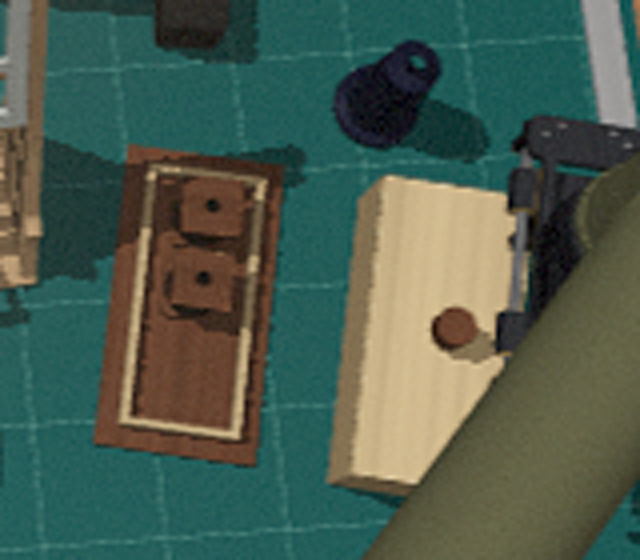

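Emit:
drive_tool:
  commands:
    - [-0.1, 0.15, 3, -0.3, 0, -0.2, 0.7]
    - [0, 0, 3, 0, 0, 0, 0.7]
    - [0, 0, 3, 0, 0, 0, 0.7]
    - [0, 0, 3, 0, 0, 0, 0.7]
    - [0, 0, 2.5, 0, 0, 0, 0.7]
    - [0, 0, 1.3, 0, 0, 0, 0.7]
    - [0, 0, 0.6, 0, 0, 0, 0.7]
    - [0, 0, 0, 0, 0, 0, 0.7]
    - [0, 0, 0, 0, 0, 0, 0.7]

```text
time_s: 41.7
tool_pos: [0.4919, -0.4232, 0.1639]
tool_rot: [179.7, 0.0, 77.3]
force: [0.0, -0.5, 1.2]
grip_width: 0.061
```

```bash
python3 - <<'E'
from h import *
from scipy.optimize import least_squares
togo([.4893,-.4243,.107],jawfwd(-13,0))
t=lambda x,y:(300+x/4,120+y/4)
px=np.array([t(148,167),t(268,180),t(243,440),t(119,421),t(131,144),t(285,164),t(256,465),t(93,442)])
P=np.array([[.11,.048,.024],[.11,-.048,.024],[-.11,-.048,.024],[-.11,.048,.024],[.128,.066,.008],[.128,-.066,.008],[-.128,-.066,.008],[-.128,.066,.008]])
def M(v):
    c,s=np.cos(v[2]),np.sin(v[2]);return np.c_[v[0]+c*P[:,0]-s*P[:,1],v[1]+s*P[:,0]+c*P[:,1],P[:,2]]
f=lambda v:(proj('top',M(v))-px).ravel()
r=least_squares(f,[.54,-.24,-.22]);print(r.x,np.degrees(r.x[2]));print(f(r.x).reshape(-1,2))
E
```

```text
t 41.7 tcp [ 0.4919 -0.4232  0.1639] rot [179.6577   0.0211  77.2576] grasp [ 0.4922 -0.4233  0.1129] F [ 0.0447 -0.4868  1.2392] w 0.061
q [ 20.0389  24.0413  23.4026  92.9333 -10.4591  64.8596  33.2959]
rotvec deg tool [0.34 0.02 0.26]
shift cm (cur axes) [-0.16 -0.23  0.59] (target axes) [-0.16 -0.23  0.59] dist 0.007
[ 0.5395 -0.2405 -0.2128] -12.19377952098006
[[ 0.8363 -1.0285]
 [-0.5082 -0.326 ]
 [-0.8835 -0.219 ]
 [ 0.7086  0.3579]
 [-0.4031  0.0808]
 [ 0.0482  0.4442]
 [-0.2081  0.3178]
 [ 0.4094  0.3578]]
```

Emit:
drive_tool:
  commands:
    - [-0.15, -0.2, 0.55, 0.2, 0, 0.1, 0.6]
    - [0, 0, 0, 0, 0, 0, 0.4]
    - [0, 0, 0, 0, 0, 0, 0.1]
    - [0, 0, 0, 0, 0, 0, 0]
    - [0, 0, 0, 0, 0, 0, 0]
    - [0, 0, 0, 0, 0, 0, 0]
    - [0, 0, 0, 0, 0, 0, 0]
    - [0, 0, 0, 0, 0, 0, 0]
  force: 40

```text
time_s: 42.37
tool_pos: [0.4891, -0.4244, 0.1575]
tool_rot: [179.9, 0.0, 77.1]
force: [0.5, 0.3, 1.4]
grip_width: 0.0312
```

```bash
python3 - <<'E'
from h import *
st()
E
```

```text
t 42.37 tcp [ 0.4891 -0.4244  0.1575] rot [179.9052   0.0058  77.1211] grasp [ 0.4892 -0.4244  0.1065] F [0.5277 0.3056 1.414 ] w 0.0312
q [ 20.2207  24.3835  23.4144  93.2776 -10.5236  64.431   33.4362]
```

Emit:
drive_tool:
  commands:
    - [0, 0, -0.5, 0, 0, 0, 0]
    - [0, 0, -1, 0, 0, 0, 0]
    - [0, 0, -2, 0, 0, 0, 0]
    - [0, 0, -2, 0, 0, 0, 0]
    - [0, 0, -2, 0, 0, 0, 0]
    - [0, 0, -1.5, 0, 0, 0, 0]
    - [0, 0, -0.5, 0, 0, 0, 0]
    - [1, 0, 0, 0, 0, 0, 0]
    - [2, 0.1, 0, 0, 0, 0, 0]
    - [2, 0.1, 0, 0, 0, 0, 0]
    - [2, 0.1, 0, 0, 0, 0, 0]
    - [2, 0.1, 0, 0, 0, 0, 0]
    - [2, 0.1, 0, 0, 0, 0, 0]
    - [2, 0.1, 0, 0, 0, 0, 0]
    - [2, 0.1, 0, 0, 0, 0, 0]
    - [2, 0.1, 0, 0, 0, 0, 0]
    - [1.5, 0.1, 0, 0, 0, 0, 0]
    - [0.5, 0, 0, 0, 0, 0, 0]
    - [0, 0, 0, 0, 0, 0, 0]
    - [0, 0, 0, 0, 0, 0, 0]

```text
time_s: 44.03
tool_pos: [0.5392, -0.2413, 0.2513]
tool_rot: [-180.0, 0.0, 77.1]
force: [-0.7, -1.1, -3.9]
grip_width: 0.0312
```

```bash
python3 - <<'E'
from h import *
o,Rm,g=st();print('to go',100*Rm.inv().apply(np.array([.5405,-.2408,.1145])-g))
shot('y');crop('side','y',(180,160,360,340),3.3);crop('top','y',(290,120,450,260),4)
E
```

```text
t 44.03 tcp [ 0.5392 -0.2413  0.2513] rot [-179.9557    0.0341   77.1264] grasp [ 0.5392 -0.2413  0.2003] F [-0.6878 -1.0898 -3.8692] w 0.0312
q [ 5.0374 12.6883 19.0832 95.7732 -4.2792 72.2985 12.1195]
to go [0.0828 0.126  8.5827]
```

View pics/side_y_z.png

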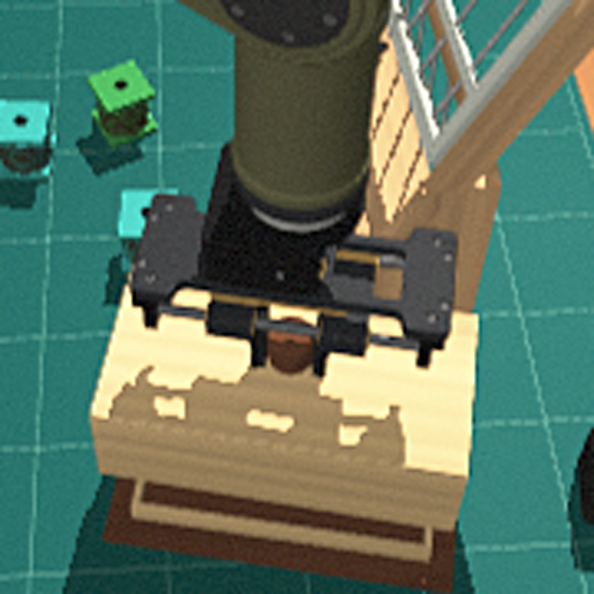

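View pics/top_y_z.png

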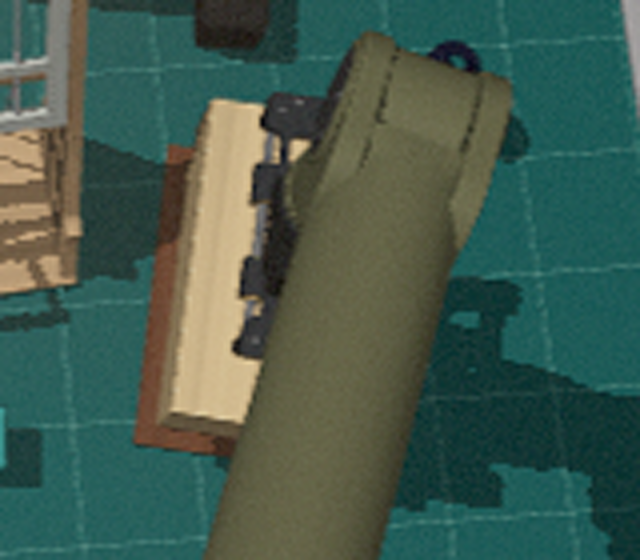

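Emit:
drive_tool:
  commands:
    - [0.08, 0.13, 1, 0, 0, 0, 0]
    - [0, 0, 1.4, 0, 0, 0, 0]
    - [0, 0, 1.4, 0, 0, 0, 0]
    - [0, 0, 1.2, 0, 0, 0, 0]
    - [0, 0, 0.8, 0, 0, 0, 0]
    - [0, 0, 0, 0, 0, 0, 0]
    - [0, 0, 0, 0, 0, 0, 0]

```text
time_s: 44.72
tool_pos: [0.5411, -0.2408, 0.1936]
tool_rot: [-180.0, -0.0, 77.1]
force: [1.1, 0.3, -2.6]
grip_width: 0.0308
```

```bash
python3 - <<'E'
from h import *
o,Rm,g=st();print('to go',100*Rm.inv().apply(np.array([.5405,-.2408,.1145])-g))
E
```

```text
t 44.72 tcp [ 0.5411 -0.2408  0.1936] rot [-179.9862   -0.0031   77.086 ] grasp [ 0.5411 -0.2408  0.1426] F [ 1.0809  0.3214 -2.6255] w 0.0308
q [ 5.4321 15.5239 18.7252 99.3364 -5.3959 66.0334 12.8039]
to go [-0.0152 -0.0551  2.8119]
```

Emit:
drive_tool:
  commands:
    - [0, -0.05, 0.5, 0, 0, 0, 0]
    - [0, 0, 0.5, 0, 0, 0, 0]
    - [0, 0, 0.5, 0, 0, 0, 0]
    - [0, 0, 0.5, 0, 0, 0, 0]
    - [0, 0, 0.4, 0, 0, 0, 0]
    - [0, 0, 0.2, 0, 0, 0, 0]
    - [0, 0, 0.1, 0, 0, 0, 0]
    - [0, 0, 0, 0, 0, 0, 0]
    - [0, 0, 0, 0, 0, 0, 0]

```text
time_s: 45.47
tool_pos: [0.541, -0.2405, 0.1673]
tool_rot: [179.9, -0.0, 77.1]
force: [-0.2, 0.5, -2.9]
grip_width: 0.0311
```

```bash
python3 - <<'E'
from h import *
o,Rm,g=st()
E
```

```text
t 45.47 tcp [ 0.541  -0.2405  0.1673] rot [179.941   -0.0074  77.117 ] grasp [ 0.5411 -0.2405  0.1163] F [-0.1934  0.4736 -2.8922] w 0.0311
q [  5.6465  16.9284  18.524  100.8772  -5.9746  63.0941  13.2426]
```

Emit:
drive_tool:
  commands:
    - [0, 0, 0.1, 0, 0, 0, 0]
    - [0, 0, 0.1, 0, 0, 0, 0]
    - [0, 0, 0, 0, 0, 0, 0]
    - [0, 0, 0, 0, 0, 0, 0]

```text
time_s: 45.8
tool_pos: [0.5411, -0.2405, 0.1655]
tool_rot: [179.9, -0.0, 77.1]
force: [-0.6, 0.7, -1.3]
grip_width: 0.0308
```

Emit:
drive_tool:
  commands:
    - [0, 0, 0.1, 0, 0, 0, 0]
    - [0, 0, 0, 0, 0, 0, 0]
    - [0, 0, 0, 0, 0, 0, 0.3]
    - [0, 0, 0, 0, 0, 0, 0.5]
    - [0, 0, 0, 0, 0, 0, 0.7]
    - [0, 0, 0, 0, 0, 0, 0.7]
    - [0, 0, 0, 0, 0, 0, 0.7]
    - [0, 0, -1, 0, 0, 0, 0.7]
    - [0, 0, -2, 0, 0, 0, 0.7]
    - [0, 0, -3, 0, 0, 0, 0.7]
    - [0, 0, -3, 0, 0, 0, 0.7]
    - [0, 0, -3, 0, 0, 0, 0.7]
    - [0, 0, -2, 0, 0, 0, 0.7]
    - [0, 0, 0, 0, 0, 0, 0.7]
    - [0, 0, 0, 0, 0, 0, 0.7]

```text
time_s: 47.05
tool_pos: [0.5414, -0.2408, 0.3062]
tool_rot: [179.7, 0.0, 77.1]
force: [-0.4, 0.6, -0.4]
grip_width: 0.0606
```

```bash
python3 - <<'E'
from h import *
c=np.load('cab.npy')
# handle raised
sv=.2;h=cabp(-.0251+sv*np.sin(np.radians(25)),0,.0934+sv*np.cos(np.radians(25)));print('handle',h)
togo([h[0],h[1],h[2]+.1],jawfwd(4,15))
shot('z');crop('side','z',(180,30,400,340),1.9);crop('top','z',(110,80,400,260),2.7)
E
```

```text
handle [0.6134 0.1469 0.2747]
t 47.05 tcp [ 0.5414 -0.2408  0.3062] rot [179.7477   0.0032  77.1112] grasp [ 0.5416 -0.2408  0.2552] F [-0.4353  0.5684 -0.3721] w 0.0606
q [ 4.7208 10.9168 19.2694 91.4387 -3.7081 78.018  11.533 ]
rotvec deg tool [-14.64   2.25 -16.79]
shift cm (cur axes) [ 39.02  -2.83 -11.79] (target axes) [38.17 11.33 -9.16] dist 0.409
```

View pics/side_z_z.png

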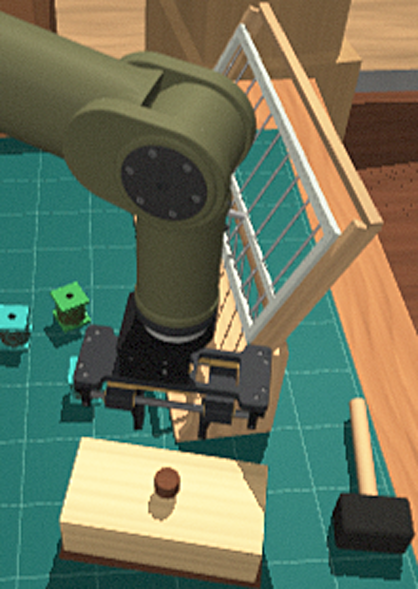

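View pics/top_z_z.png

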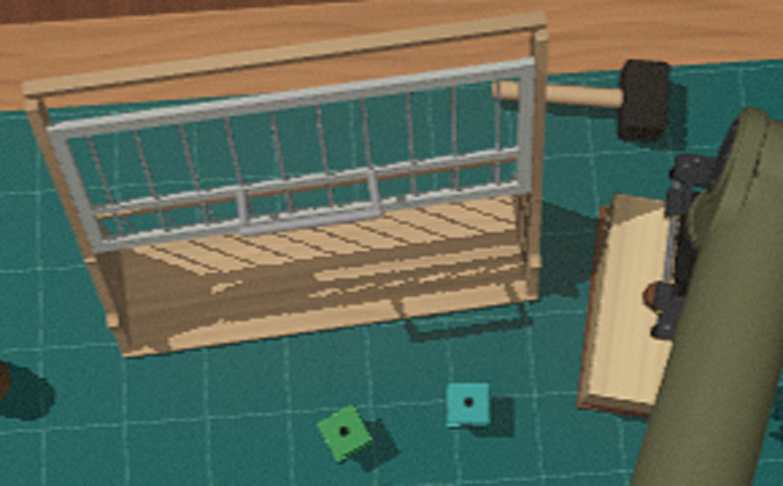

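Emit:
drive_tool:
  commands:
    - [0, 0, -3, 0, 0, 0, 0.6]
    - [0, 0, -3, 0, 0, 0, 0.6]
    - [0, 0, -3, 0, 0, 0, 0.6]
    - [0, 0, -3, 0, 0, 0, 0.6]
    - [0, 0, 0, 0, 0, -5.6, 0.6]
    - [0, 0, 0, 0, 0, -5.6, 0.6]
    - [0, 0, 0, 0, 0, -5.6, 0.6]
    - [0, 0, 0, -5, 0, 0, 0.6]
    - [0, 0, 0, -5, 0, 0, 0.6]
    - [0, 0, 0, -5, 0, 0, 0.6]
    - [0, 0, 0, 0, 0, 0, 0.6]

```text
time_s: 48.07
tool_pos: [0.5379, -0.2416, 0.4226]
tool_rot: [165.0, -0.1, 93.7]
force: [-0.6, -0.5, -0.8]
grip_width: 0.0522
```

Emit:
drive_tool:
  commands:
    - [2, 0, 0, 0, 0, 0, 0.6]
    - [3, 0, 0, 0, 0, 0, 0.6]
    - [3, 0, 0, 0, 0, 0, 0.6]
    - [3, 0, 0, 0, 0, 0, 0.6]
    - [3, 0, 0, 0, 0, 0, 0.6]
    - [3, 0, 0, 0, 0, 0, 0.6]
    - [3, 0, 0, 0, 0, 0, 0.6]
    - [3, 0, 0, 0, 0, 0, 0.6]
    - [3, 0, 0, 0, 0, 0, 0.6]
    - [3, 0, 0, 0, 0, 0, 0.6]
    - [3, 0, 0, 0, 0, 0, 0.6]
    - [3, 0, 0, 0, 0, 0, 0.6]
    - [3, 0, 0, 0, 0, 0, 0.6]
    - [0, 0, 0, 0, 0, 0, 0.6]
    - [0, 0, 0, 0, 0, 0, 0.6]

```text
time_s: 49.32
tool_pos: [0.5143, 0.1411, 0.4228]
tool_rot: [165.2, 0.1, 94.2]
force: [0.2, -0.1, 0.4]
grip_width: 0.0524
```

```bash
python3 - <<'E'
from h import *
Rt=jawfwd(4,15);z=Rt.as_matrix()[:,2]
togo(np.array([.6134,.147,.279])-.06*z,Rt)
togo(np.array([.6134,.147,.279]),Rt)
shot('A');crop('side','A',(200,20,400,220),3)
E
```

```text
t 49.32 tcp [0.5143 0.1411 0.4228] rot [165.1719   0.0899  94.1866] grasp [0.5273 0.142  0.3735] F [ 0.2196 -0.0558  0.4026] w 0.0524
q [-11.3527  -6.5317  -8.3018  96.7527   3.1744  75.4523 -15.934 ]
rotvec deg tool [-0.17  0.04  0.2 ]
shift cm (cur axes) [-0.12  5.88  5.35] (target axes) [-0.11  5.87  5.36] dist 0.08
t 49.32 tcp [0.5143 0.1411 0.4228] rot [165.1719   0.0899  94.1866] grasp [0.5273 0.142  0.3735] F [ 0.2196 -0.0558  0.4026] w 0.0524
q [-11.3527  -6.5317  -8.3018  96.7527   3.1744  75.4523 -15.934 ]
rotvec deg tool [-0.17  0.04  0.2 ]
shift cm (cur axes) [-0.12  5.9  11.35] (target axes) [-0.11  5.87 11.36] dist 0.128
```

View pics/side_A_z.png

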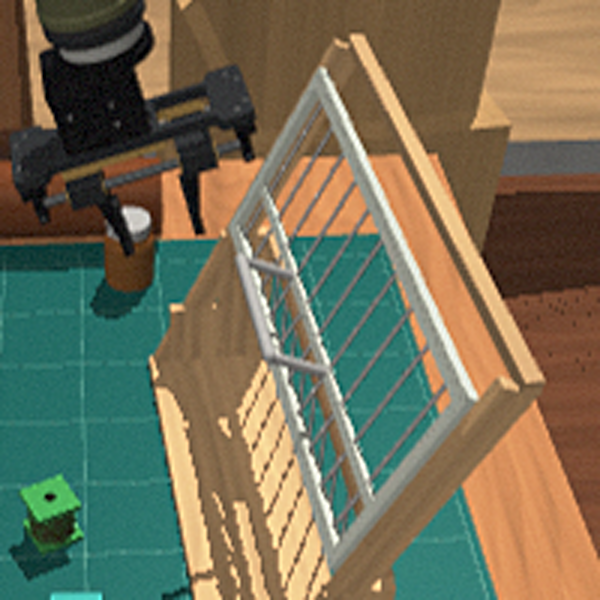

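Emit:
drive_tool:
  commands:
    - [-0.1, 2, 1, 0, 0, 0, 0.6]
    - [0, 2, 1, 0, 0, 0, 0.6]
    - [0, 1.9, 1.3, 0, 0, 0, 0.6]
    - [0, 0, 2, 0, 0, 0, 0.6]
    - [0, 0, 1.5, 0, 0, 0, 0.6]
    - [0, 0, 0, 0, 0, 0, 0.6]
    - [0, 0, 0, 0, 0, 0, 0.6]

```text
time_s: 50.0
tool_pos: [0.5893, 0.1411, 0.3726]
tool_rot: [165.1, 0.1, 93.8]
force: [-0.5, 0.4, 0.8]
grip_width: 0.0522
```

```bash
python3 - <<'E'
from h import *
Rt=jawfwd(4,15)
togo(np.array([.6134,.147,.279]),Rt)
shot('B');crop('side','B',(200,20,400,220),3);crop('top','B',(150,80,310,200),4.5)
E
```

```text
t 50.0 tcp [0.5893 0.1411 0.3726] rot [165.1246   0.0579  93.7784] grasp [0.6023 0.142  0.3233] F [-0.5368  0.397   0.7592] w 0.0522
q [-10.7832   2.6619  -7.2378  93.5385   4.2707  69.443  -15.1806]
rotvec deg tool [-0.12  0.11 -0.2 ]
shift cm (cur axes) [ 0.42 -0.05  4.57] (target axes) [ 0.42 -0.06  4.57] dist 0.046
```

View pics/side_B_z.png

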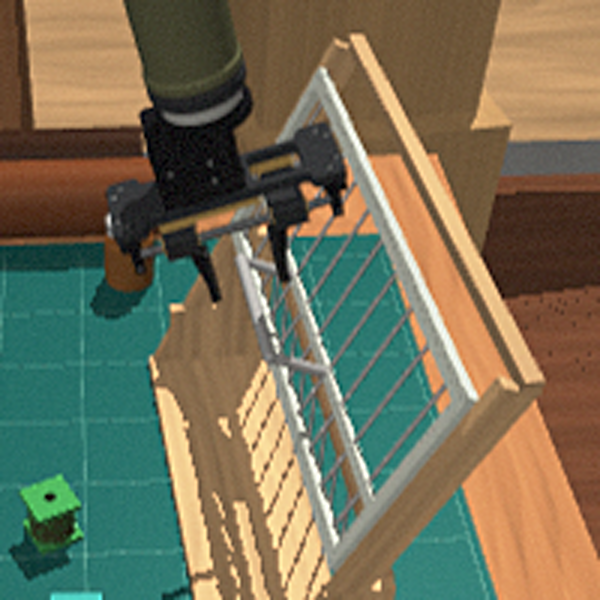

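View pics/top_B_z.png

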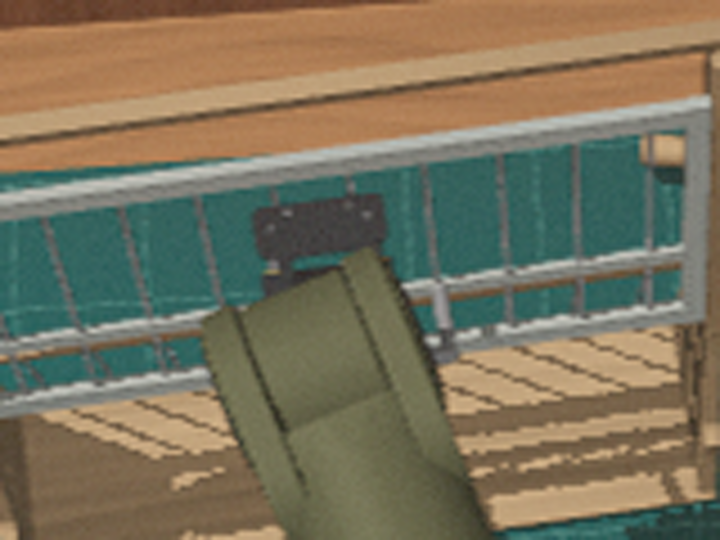

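Fine alignment; descend onto the bar and grip.

Emit:
drive_tool:
  commands:
    - [0.4, 0, 1.5, 0, 0, 0, 0.6]
    - [0, 0, 1.5, 0, 0, 0, 0.6]
    - [0, 0, 1.5, 0, 0, 0, 0.6]
    - [0, 0, 0, 0, 0, 0, 0.4]
    - [0, 0, 0, 0, 0, 0, 0.2]
    - [0, 0, 0, 0, 0, 0, 0]
    - [0, 0, 0, 0, 0, 0, 0]
    - [0, 0, 0, 0, 0, 0, 0]
    - [0, 0, 0, 0, 0, 0, 0]
    - [0, 0, 0, 0, 0, 0, 0]
    - [0, 0, 0, 0, 0, 0, 0]
    - [0, 0, 0, 0, 0, 0, 0]
  force: 40

```text
time_s: 51.1
tool_pos: [0.5996, 0.1476, 0.3304]
tool_rot: [165.1, 0.0, 93.9]
force: [-5.5, -0.9, 3.0]
grip_width: 0.0105
```

```bash
python3 - <<'E'
from h import *
st()
E
```

```text
t 51.1 tcp [0.5996 0.1476 0.3304] rot [165.0857   0.0203  93.925 ] grasp [0.6127 0.1485 0.2812] F [-5.4765 -0.9129  2.9635] w 0.0105
q [-11.0248   4.8303  -7.4627  96.0154   4.7857  64.8087 -15.9455]
```

Emit:
drive_tool:
  commands:
    - [0, -0.32, 0.38, 0, 0, 0, 0]
    - [0, -0.64, 0.77, 0, 0, 0, 0]
    - [0, -0.64, 0.77, 0, 0, 0, 0]
    - [0, -0.64, 0.77, 0, 0, 0, 0]
    - [0, -0.64, 0.77, 0, 0, 0, 0]
    - [0, -0.64, 0.77, 0, 0, 0, 0]
    - [0, -0.64, 0.77, 0, 0, 0, 0]
    - [0, -0.64, 0.77, 0, 0, 0, 0]
    - [0, -0.64, 0.77, 0, 0, 0, 0]
    - [0, -0.64, 0.77, 0, 0, 0, 0]

```text
time_s: 51.93
tool_pos: [0.5597, 0.1447, 0.2447]
tool_rot: [165.1, 0.0, 93.9]
force: [-8.8, -1.9, 8.7]
grip_width: 0.0108
```

Emit:
drive_tool:
  commands:
    - [0, -0.64, 0.77, 0, 0, 0, 0]
    - [0, -0.64, 0.77, 0, 0, 0, 0]
    - [0, -0.64, 0.77, 0, 0, 0, 0]
    - [0, -0.64, 0.77, 0, 0, 0, 0]
    - [0, -0.64, 0.77, 0, 0, 0, 0]
    - [0, -0.64, 0.77, 0, 0, 0, 0]
    - [0, -0.64, 0.77, 0, 0, 0, 0]
    - [0, -0.64, 0.77, 0, 0, 0, 0]
    - [0, -0.64, 0.77, 0, 0, 0, 0]
    - [0, 0, 0, 0, 0, 0, 0]

```text
time_s: 52.77
tool_pos: [0.5205, 0.1419, 0.1599]
tool_rot: [165.3, 0.1, 93.9]
force: [-4.0, -0.2, -2.4]
grip_width: 0.0111
```

```bash
python3 - <<'E'
from h import *
st()
E
```

```text
t 52.77 tcp [0.5205 0.1419 0.1599] rot [165.3081   0.0829  93.9375] grasp [0.5334 0.1427 0.1105] F [-3.9758 -0.2048 -2.3841] w 0.0111
q [-11.8862   3.5912  -8.7425 117.8401   6.7997  44.7251 -20.8478]
```

Emit:
drive_tool:
  commands:
    - [0, -0.32, 0.38, 0, 0, 0, 0]
    - [0, -0.32, 0.38, 0, 0, 0, 0]
    - [0, -0.13, 0.15, 0, 0, 0, 0]
    - [0, -0.13, 0.15, 0, 0, 0, 0]
    - [0, 0, 0, 0, 0, 0, 0]

```text
time_s: 53.18
tool_pos: [0.5153, 0.1416, 0.1488]
tool_rot: [165.2, 0.1, 93.9]
force: [-8.0, -2.0, 5.3]
grip_width: 0.0106
```

Emit:
drive_tool:
  commands:
    - [0, -0.13, 0.15, 0, 0, 0, 0]
    - [0, -0.13, 0.15, 0, 0, 0, 0]
    - [0, 0, 0, 0, 0, 0, 0]

```text
time_s: 53.43
tool_pos: [0.5141, 0.1415, 0.1463]
tool_rot: [165.2, 0.1, 93.9]
force: [-10.2, -1.9, 10.9]
grip_width: 0.0107
```

Emit:
drive_tool:
  commands:
    - [0, -0.13, 0.15, 0, 0, 0, 0]
    - [0, 0, 0, 0, 0, 0, 0]

```text
time_s: 53.6
tool_pos: [0.5141, 0.1415, 0.1461]
tool_rot: [165.1, 0.1, 93.9]
force: [-14.1, -4.0, 19.3]
grip_width: 0.0108
```

Emit:
drive_tool:
  commands:
    - [0, -0.13, 0.15, 0, 0, 0, 0]
    - [0, 0, 0, 0, 0, 0, 0]

```text
time_s: 53.77
tool_pos: [0.514, 0.1415, 0.146]
tool_rot: [164.9, 0.1, 93.9]
force: [-18.5, -4.7, 29.5]
grip_width: 0.0105
```

Emit:
drive_tool:
  commands:
    - [0, 0.13, -0.15, 0, 0, 0, 0]
    - [0, 0, 0, 0, 0, 0, 0.3]
    - [0, 0, 0, 0, 0, 0, 0.5]
    - [0, 0, 0, 0, 0, 0, 0.6]
    - [0, 0, 0, 0, 0, 0, 0.6]
    - [0, 0, 0, 0, 0, 0, 0.6]
    - [0, 0, -1.5, 0, 0, 0, 0.6]
    - [0, 0, -2.5, 0, 0, 0, 0.6]
    - [0, 0, -3, 0, 0, 0, 0.6]
    - [0, 0, -3, 0, 0, 0, 0.6]
    - [0, 0, -3, 0, 0, 0, 0.6]
    - [0, -2, -3, 0, 0, 0, 0.6]
    - [0, -3, -3, 0, 0, 0, 0.6]
    - [0, 0, 0, 0, 0, 0, 0.6]

```text
time_s: 54.93
tool_pos: [0.4169, 0.1362, 0.3135]
tool_rot: [165.3, 0.0, 94.0]
force: [1.0, 0.4, -0.7]
grip_width: 0.052
```

```bash
python3 - <<'E'
from h import *
st();shot('C');crop('side','C',(180,60,400,350),2)
crop('top','C',(110,80,400,260),2.7)
# knob triangulation helper: predicted bar & knob
P=np.array([[.5411,-.2405,.124]]);print(proj('top',P),proj('side',P))
E
```

```text
t 54.93 tcp [0.4169 0.1362 0.3135] rot [165.2919   0.0392  94.0054] grasp [0.4298 0.1371 0.2641] F [ 0.9787  0.3801 -0.7155] w 0.052
q [-13.5315 -17.1863  -9.3687 117.5714   2.1732  65.4849 -19.4757]
[[354.5916 188.2372]] [[267.703  282.0309]]
```

View pics/side_C_z.png

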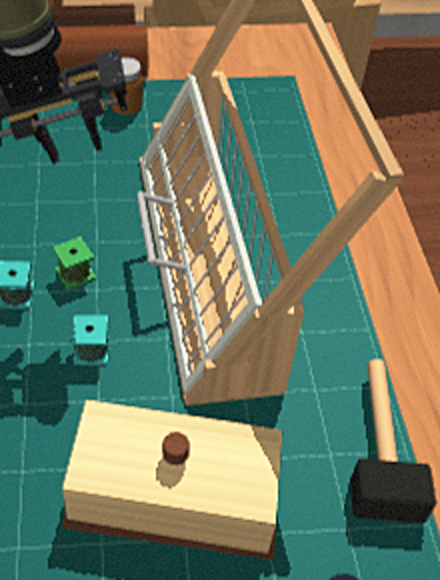

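View pics/top_C.png

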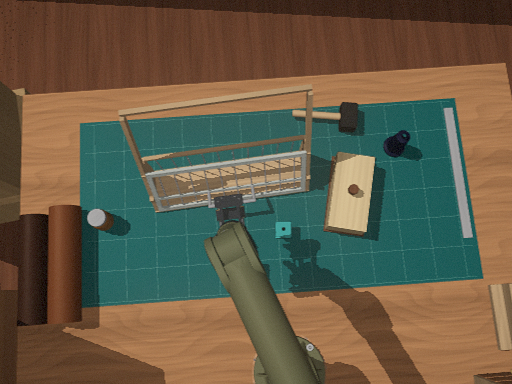

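```bash
python3 - <<'E'
import cv2,numpy as np
for n,b in (('top',(315,140,385,245)),('side',(205,250,330,345))):
    a=cv2.imread(f'pics/{n}0.png',0)[b[1]:b[3],b[0]:b[2]].astype(np.float32);c=cv2.imread(f'pics/{n}_C.png',0)[b[1]:b[3],b[0]:b[2]].astype(np.float32)
    print(n,'lid shift px',cv2.phaseCorrelate(a,c,cv2.createHanningWindow(a.shape[::-1],cv2.CV_32F)),'mean abs diff',np.abs(a-c).mean())
for n,b in (('top',(290,95,415,160)),('top',(85,205,115,235)),('side',(325,235,400,384))):
    a=cv2.imread(f'pics/{n}0.png',0)[b[1]:b[3],b[0]:b[2]].astype(float);c=cv2.imread(f'pics/{n}_C.png',0)[b[1]:b[3],b[0]:b[2]].astype(float)
    print('bystanders diff',np.abs(a-c).mean())
# sash top edge / handle shift
a=cv2.imread('pics/side0.png',0)[95:250,245:325].astype(np.float32);c=cv2.imread('pics/side_C.png',0)[95:250,245:325].astype(np.float32)
print('sash shift',cv2.phaseCorrelate(a,c,cv2.createHanningWindow(a.shape[::-1],cv2.CV_32F)))
E
```

```text
top lid shift px ((-0.25299031784290094, 0.009481415604909671), 1.0317698820137684) mean abs diff 4.082993
side lid shift px ((0.5982756200997414, -0.2899128763307459), 0.9745203124682108) mean abs diff 5.6168423
bystanders diff 3.7572923076923077
bystanders diff 3.468888888888889
bystanders diff 4.469709172259508
sash shift ((-1.2033942919741278, 1.0893325768453082), 0.2942275762557983)
```

```bash
python3 - <<'E'
from cell import env
print(env.sign_off())
E
```

```text
the job is handed in; nothing more can be done
None
```

The job is done and handed in at about 55 s of the 210 s allowed; no verdict came back.

**What I did, in the order asked:**
- I raised the sash to about 0.20 m, where it stayed up by itself.
- I lifted the cover by its knob and set it flat on the bench to the right of the box.
- I took out both spools (only two were there) and stood them upright in the tray.
- I put the cover back, pulled the sash down to its stop and moved the arm clear.

**Last checks:**
- **Cover:** it matches its starting picture to within about 0.7 pixel in both cameras, so it is fully down. I saw both spools in the tray just before it went back on.
- **Sash:** it met the bottom stop, with the downward force rising to about 30 N with no further movement. In the picture it sits about 1 pixel lower than at the start. That picture match was weak (score 0.29), so I rely on the stop.
- **Cabinet and other objects:** the cabinet is empty. The areas around the cone, mallet and jar show only image noise compared with the start, and the green and turquoise look-alikes look undisturbed.

No check failed. Joint 7 came within about 4 degrees of its range while placing the second spool, and joint 2 within about 0.1 degree of its range at two points. Their readings stayed inside.

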